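Push a seized slug out of a worn bush

TASK

Draw the steel drift out of its tool block, lay it down in the cradle's two V rests with its tapered nose towards the bush, and let go of it. Then take it again near its tail and push it through the bush until the stuck slug drops out of the far end onto the catch chute. Leave the drift lying in the bush and put the slug into the small open-fronted bin behind the cradle, without disturbing the spacer ring, the grease pot or the small carton.

Things in the scene. Friction and masses are not known exactly. Their poses are not given: they have to be found in the camera images.
- cradle: Fixed push-out cradle on a 90 x 405 mm steel base plate. Origin on the bench, under the bush's mouth; z up, pushing goes along -y. All its parts lie on the centre line x=0: two V rests for the drift at +y, the clamped bush from y=0 to -84 mm, the catch chute beyond.
- bore_in (a point): Centre of the mouth of the bush (a rusty sleeve, 52 mm outside, 84 mm long, bore 31 mm, axis level and 55 mm above the bench), on the side of the V rests. The drift goes in here. On top of the bush a small plunger stands up to 88 mm above the bench.
- bore_out (a point): Centre of the bush's far end, where the slug comes out.
- near_rest (a point): Where the drift's axis lies (53 mm above the bench) in the V rest nearer the bush. Each rest is a 45-degree V, 15 mm long along the rod, its arms reaching 20 mm to either side and up to 58 mm above the bench. This one stands 25 to 40 mm from the mouth.
- far_rest (a point): The same point of the other V rest, which stands 192 to 207 mm from the mouth. Between the two rests there is free room for fingers round the rod, over the 12 mm thick base plate.
- chute (a point): Middle of the floor of the catch chute, 25 mm above the bench. The floor is a shallow V (10 degrees), 100 mm long from y=-88 to -188 mm of the cradle, 88 mm wide between side walls that reach 42 mm above the bench; end wall 44 mm.
- drift: The drift: a round steel rod, 18 mm in diameter, 195 mm long, 0.35 kg. Origin at its middle, x along it towards the tail (dark grooves); the nose at -x tapers to 12 mm over 10 mm. It starts level, axis 31 mm above the bench, its tail 95 mm in the tool block's pocket and the nose half (100 mm) standing free: draw it straight out, nose first.
- drift_nose (a point): Centre of the drift's nose end face.
- drift_tail (a point): Centre of the drift's tail end face.
- slug: The stuck slug: a dark steel plug, 28.6 mm in diameter, 40 mm long, about 0.17 kg. Origin at its centre, y along its axis. It starts inside the bush, centre 40 to 52 mm from the mouth, held by the spring plunger; it takes 8 to 15 N to slide. It drops 14 mm onto the chute once pushed wholly out, so the drift's nose must go about 90 mm past the mouth.
- tool_block: Fixed wooden tool block, 110 x 90 x 64 mm, on a 10 mm plinth 100 mm wide that is part of it, origin at the centre of its underside. The front face is at x=-55 mm; a 24 mm square pocket, 100 mm deep, opens there with its floor at z=22 mm, running along x; the drift stands out of it to -x.
- scrap_bin: Small fixed open-topped plastic bin, 169 (x) x 138 (y) x 62 mm, standing on a 10 mm plywood board; origin at the centre of its underside; floor 2 mm thick, low front lip (27 mm) at -x, inside 150 x 120 mm.
- spacer: Bystander: a loose spacer ring, 38 mm wide, 12 mm high, to the right of the bin. Origin at the centre of its underside.
- grease_pot: Bystander: a loose grease pot with a lid, 63 mm wide, 54 mm high, beyond the chute end of the cradle. Origin at the centre of its underside.
- carton: Bystander: a small loose carton, 86 x 105 x 26 mm, at the right near the bench's front edge. Origin at the centre of its underside.

How it is judged (in metres and radians):
On the way, in this order (a step that is already met when the one before it is completed fails the run):
1. the drift lies in the cradle in line with the bush, nose towards it, and is let go (x of drift in the frame of cradle between -0.015 and 0.015 m and z of drift in the frame of cradle between 0.036 and 0.068 m and angle between the x axis of drift and the y axis of cradle, either way round below 0.12 rad and y of drift_nose in the frame of cradle between -0.07 and 0.15 m and y of drift_tail in the frame of cradle above 0.12 m and contact force between the fingers and drift below 0.5 N), for 0.2 s.
2. the slug is pushed out of the bush's far end onto the chute, the drift reaching through the bore (y of slug in the frame of cradle below -0.1 m and x of slug in the frame of cradle between -0.05 and 0.05 m and z of slug in the frame of cradle above 0.02 m and y of drift_nose in the frame of cradle below -0.06 m and x of drift in the frame of cradle between -0.015 and 0.015 m and z of drift in the frame of cradle between 0.036 and 0.068 m and angle between the x axis of drift and the y axis of cradle, either way round below 0.12 rad), for 0.1 s.
At the end, for the whole second after the job is handed in: The slug lies still inside the bin (centre below 50 mm over its underside); the drift lies still in the cradle with its nose 20 to 160 mm past the bush's mouth, in line within 15 mm and 7 degrees (x of slug in the frame of scrap_bin between -0.075 and 0.08 m and y of slug in the frame of scrap_bin between -0.061 and 0.061 m and z of slug in the frame of scrap_bin between 0 and 0.05 m and linear speed of each of slug, drift below 0.03 m/s and x of drift in the frame of cradle between -0.015 and 0.015 m and z of drift in the frame of cradle between 0.036 and 0.068 m and angle between the x axis of drift and the y axis of cradle, either way round below 0.12 rad and y of drift_nose in the frame of cradle between -0.16 and -0.02 m); the robot touches nothing.
It fails at once if the spacer ring, the grease pot or the small carton is moved by more than 30 mm (distance of any of spacer, grease_pot, carton from where it was at the start of the episode above 0.03 m).
It also fails if it takes over 72 s, if anything falls off the work surface, if the arm or the gripper's body presses on something with over 40 N, if the wrist force passes 120 N, or if a joint passes its speed limit or range.

ROBOT

A 6-joint arm with a two-finger parallel gripper is mounted at the origin on a cart in front of the work surface, level with it; the furniture and walls round the work are solid. World frame = base frame: x ahead of the robot, y to its left, z up, the work surface at z = 0. Lengths are in m, angles in degrees, forces in N, time in s.
With the tool pointing down it reaches from about 0.275 to 0.775 m from the base axis. Payload 14.6 kg.
Tool frame: the origin (TCP) lies midway between the tips of the shut fingers; the grasp point (between the pads) lies env.grip_point_offset behind it (env.grip_point_offset is the distance from the TCP to the grasp point, in m); z points along the fingers, y is the direction in which the jaws open and shut (so a half turn about z gives the same grasp; the last joint's range is limited). The gripper opens to 85 mm and grips with 20 to 120 N. Pads are 22 mm wide; open, the fingers measure 114 mm over their backs; the gripper's body (76 mm by 85 mm) begins 54 mm behind the grasp point. The pads swing forward as they close: fully open they stand 13 mm farther back than shut.
Start: joints at [61.232, 15.075, -2.767, 72.158, 0, 81.102], TCP at [0.178, 0.494, 0.194] pointing down, gripper open.
Joint ranges: [-151.79, 151.79], [-50.71, 97.33], [-67.44, 78.34], [-121.81, 120.89], [-77.56, 73.72], [-180, 180]. Speed limits (degrees/s): [108.29, 108.29, 147.25, 159.86, 180, 180].

INTERFACE

Orientations are given as [roll, pitch, yaw] about the fixed x, y, z axes, in that order (R = Rz(yaw) Ry(pitch) Rx(roll)).
In Python, from workcell import env, viewer, close_job gives the robot as it stands.
- The arm moves only by the tool apply_moves, never from a script. Its argument "motion" is a list of rows, each an object with "gripper": the opening, from -1 (shut) to 1 (fully open); "dp": the shift along the tool's x, y, z in cm, a list of three; "spin": the turn about the tool's z in rad. A call has 1 to 20 rows; each row is the pose to reach, as a shift and turn from the pose measured when the call began, along the tool's axes at that moment; what a row does not reach only later rows make up. A row lasts 1/12 s, in which the tool goes at most 41.7 mm and 7.16 degrees, less where a joint would pass 70% of its speed; a pose out of reach is approached as far as the arm can. A call with a gripper value outside its range is refused whole. The fingers move at their own pace and stop on an object; "force" is the grip in N (left out, the last holds). Time passes only in rows, so rows that repeat a pose let the fingers close. It gives the time, the measured TCP pose, the force and the opening at its end, in the units of the state.
- env.observe(): the state, without advancing time (a new reading comes with each control period).
- viewer.capture(name): name is "scene" or "top" or "wrist"; returns a dict with "img" (400x640x3 uint8, red, green, blue), "fx", "fy", "cx", "cy" (pixels), "pose" (4x4, takes a point from camera to world coordinates); the wrist camera has in their place "hand_eye" (4x4, takes a point from camera to tool coordinates, whose origin is the TCP and whose axes are the flange's). Camera axes: x right, y up, looking along -z (the intrinsics and any distortion apply to the point x, -y, -z); pixel columns grow to the right and rows downward; lengths in m; the calibration is good to about 2 mm. A picture is of the moment at which its call begins: read the wrist's pose just before it. There is no depth.
- close_job(): hands the job in, once; it reports no verdict.
The state is a dict: "time": time; "joints": joint angles; "qvel": joint speeds; "joint_torque": joint torques, N m; "tool_pos": TCP position; "tcp_rot": TCP orientation; "force": force on the tool from outside, world axes, zero at the start; "ft_torque": the same for the moment, N m; "gripper_width": finger opening in m.
Only numpy, scipy, OpenCV 4.12 (cv2) and the standard library are available. Lean on these libraries where they do the work, as an engineer would, in place of code of your own. Each camera call takes 0.05 s, during which the arm holds its last target.

## Working session

There is one attempt and no reset: what is moved stays moved. The work goes in short steps, Python scripts to look and compute and a tool call to move; the robot and the scene stay as the last step left them, time stands still between calls to the robot, and variables do not carry over. Pictures are saved under pics/ and viewed, and the job is handed in when it is done.

Besides the shell and the picture viewer there is one more tool, called after "Call:" as name(argument=value, ...) on one line, values as JSON. apply_moves: Moves the arm, as the interface text tells. Its arguments: {"type":"object","properties":{"motion":{"type":"array"},"force":{"type":"number"}},"required":["motion"]}

```bash
ls; mkdir -p pics
cat > h.py <<'E'
from workcell import env, viewer, close_job
import numpy as np, cv2
from scipy.spatial.transform import Rotation as R
def save(name,fn):
    s=env.observe(); c=viewer.capture(name); cv2.imwrite('pics/'+fn,c['img'][:,:,::-1]); return s,c
E
python3 - <<'E'
from h import *
s=env.observe(); print(s, env.grip_point_offset)
for n in ['scene','top','wrist']:
    s,c=save(n,n+'0.png'); print({k:v for k,v in c.items() if k!='img'})
    np.savez('pics/'+n+'0.npz',**c)
E
```

```text
pics
{'time': 0.0, 'joints': array([ 6.12337578e+01,  1.50992726e+01, -2.80439609e+00,  7.21568065e+01,
       -1.80758068e-04,  8.11044670e+01]), 'qvel': array([-0.03140773, -0.02123899,  0.04106669, -0.01281986,  0.07449742,
       -0.05043892]), 'joint_torque': array([-4.33743407e-04, -6.37624669e+01,  3.84573019e+01,  1.34820808e-02,
       -6.95973497e-06,  3.50805396e-05]), 'tool_pos': array([0.17828172, 0.49347594, 0.19351709]), 'tcp_rot': array([-1.79940224e+02, -9.17289059e-03,  1.60129286e+02]), 'force': array([ 0.22275942, -0.04011508, -0.16930943]), 'ft_torque': array([0.01323188, 0.01813904, 0.02319677]), 'gripper_width': 0.08531952822706061} 0.0187
{'fx': 383.36502864202214, 'fy': 383.36502864202214, 'cx': 320.158264516055, 'cy': 201.34881420618734, 'pose': array([[ 0.75380072,  0.26473345, -0.60141556, -0.15051093],
       [-0.65669056,  0.33592672, -0.67521163, -0.81295518],
       [ 0.02328045,  0.90391893,  0.42706976,  0.54290545],
       [ 0.        ,  0.        ,  0.        ,  1.        ]])}
{'fx': 425.2794727227158, 'fy': 425.2794727227158, 'cx': 326.66426540163206, 'cy': 198.63532941838565, 'pose': array([[-0.02972804,  0.99707716, -0.07038028,  0.45439277],
       [-0.99937149, -0.03100895, -0.01717757, -0.05863019],
       [-0.01930978,  0.06982539,  0.99737232,  1.44059385],
       [ 0.        ,  0.        ,  0.        ,  1.        ]])}
{'fx': 297.2624080279948, 'fy': 297.2624080279948, 'cx': 325.2147254148483, 'cy': 204.1585520285659, 'hand_eye': array([[ 4.68804104e-04,  9.65676470e-01,  2.59747444e-01,
         6.56723323e-02],
       [ 9.99999557e-01, -2.40826742e-04, -9.09511080e-04,
        -4.94230799e-04],
       [-8.15739319e-04,  2.59747756e-01, -9.65676156e-01,
        -1.79897361e-01],
       [ 0.00000000e+00,  0.00000000e+00,  0.00000000e+00,
         1.00000000e+00]])}
```

View pics/scene0.png

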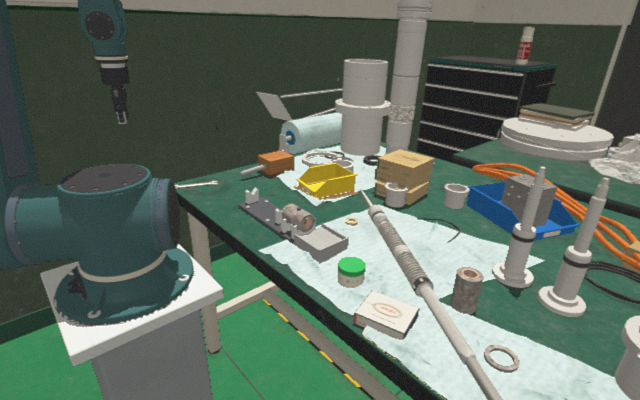

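View pics/top0.png

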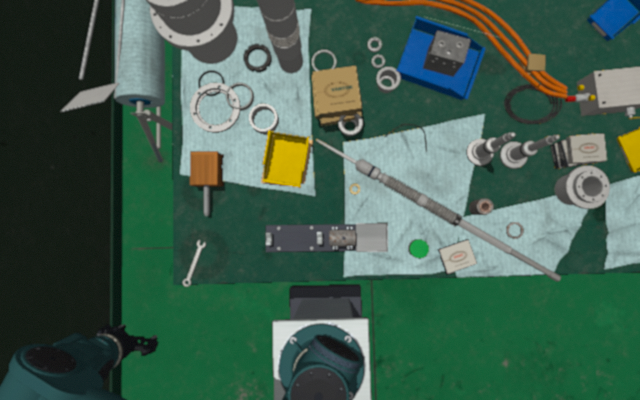

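View pics/wrist0.png

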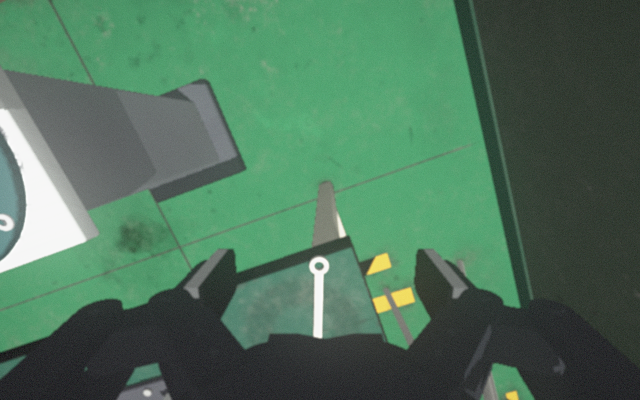

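The top view shows the tool block at about (205,168) with the drift pointing down to (207,213). The cradle runs from (265,238) to (387,238) with its chute to the right, and the bin is at (287,160). I'll enlarge crops.

Run:
```python
import cv2
t=cv2.imread('pics/top0.png')
cv2.imwrite('pics/tA.png',cv2.resize(t[140:270,170:330],None,fx=5,fy=4.6,interpolation=cv2.INTER_CUBIC)[:600])
cv2.imwrite('pics/tB.png',cv2.resize(t[120:270,250:410],None,fx=4,fy=4,interpolation=cv2.INTER_CUBIC))
s=cv2.imread('pics/scene0.png')
cv2.imwrite('pics/sA.png',cv2.resize(s[140:260,230:390],None,fx=5,fy=5,interpolation=cv2.INTER_CUBIC))
```

```text
(no output)
```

View pics/tA.png

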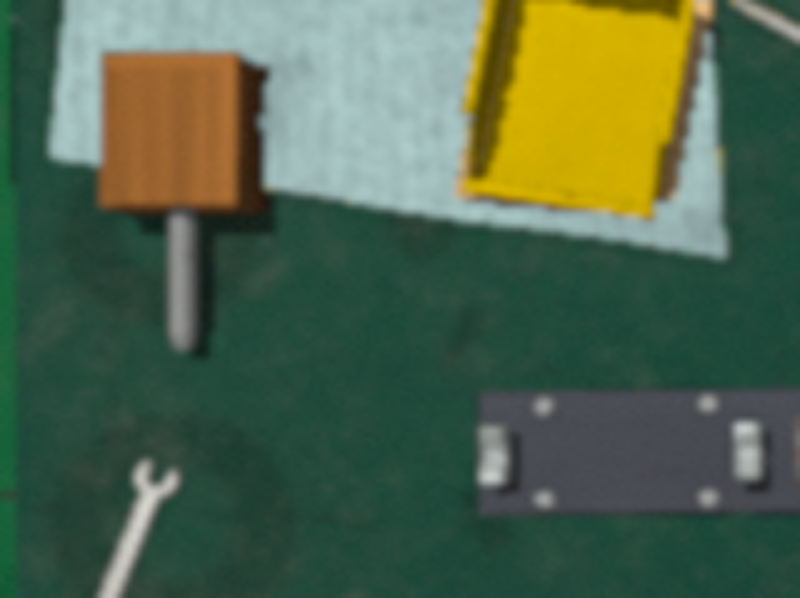

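View pics/tB.png

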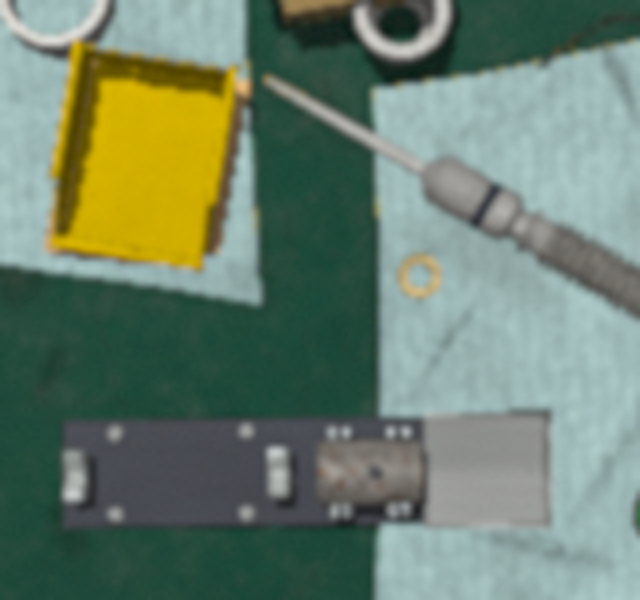

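View pics/sA.png

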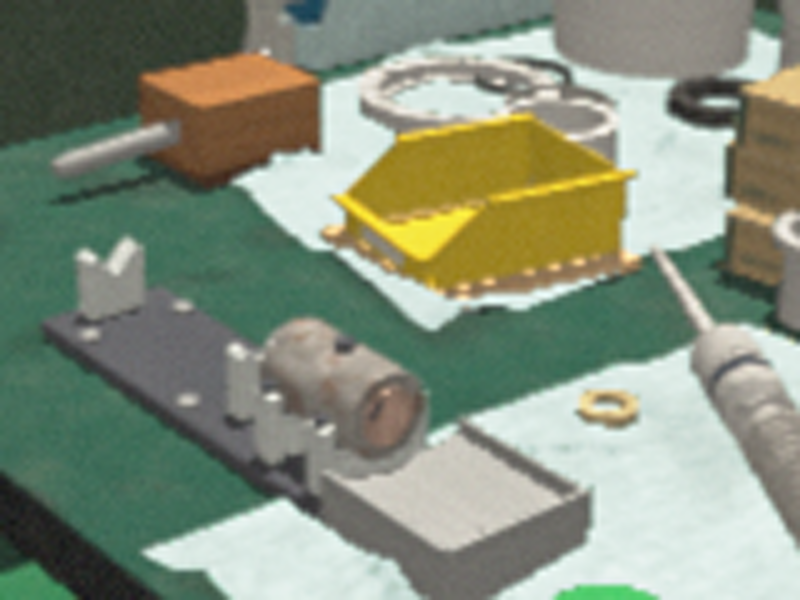

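```bash
cat >> h.py <<'E'
def ray(c,uv,T=None):
    P=c['pose'] if T is None else T
    d=np.array([(uv[0]-c['cx'])/c['fx'],-(uv[1]-c['cy'])/c['fy'],-1.])
    return P[:3,3],P[:3,:3]@d
def atz(c,uv,z,T=None):
    o,d=ray(c,uv,T); return o+d*(z-o[2])/d[2]
def tri(rs):
    A=sum(np.eye(3)-np.outer(d,d)/(d@d) for o,d in rs)
    b=sum((np.eye(3)-np.outer(d,d)/(d@d))@o for o,d in rs)
    return np.linalg.solve(A,b)
def wT(s,c):
    T=np.eye(4);T[:3,:3]=R.from_euler('xyz',s['tcp_rot'],degrees=True).as_matrix();T[:3,3]=s['tool_pos'];return T@c['hand_eye']
def proj(c,p,T=None):
    P=c['pose'] if T is None else T
    q=P[:3,:3].T@(np.asarray(p)-P[:3,3]); return c['cx']+c['fx']*q[0]/-q[2], c['cy']-c['fy']*q[1]/-q[2]
E
python3 - <<'E'
import sys
import numpy as np
from h import atz,ray,tri
t=np.load('pics/top0.npz'); s=np.load('pics/scene0.npz')
A=lambda u,v:(170+u/5,140+v/4.6)
B=lambda u,v:(250+u/4,120+v/4)
S=lambda u,v:(230+u/5,140+v/5)
np.set_printoptions(precision=4,suppress=True)
for n,p,z in [('nose',A(184,350),.031),('drift@block',A(182,212),.031),('far',B(75,477),.055),('near',B(278,473),.055),('mouth',B(318,472),.055),('bushend',B(423,471),.055),
 ('baseLT',B(63,422),.012),('baseLB',B(63,525),.012),('chRT',B(549,411),.043),('chRB',B(549,525),.043),('binFL',B(52,247),.037),('binFR',B(203,268),.037),('binBL',B(80,43),.072),('binBR',B(240,70),.072),('spacer',B(420,275),.012),('blkFL',A(98,207),.074),('blkFR',A(240,212),.074),('pot',(418,248),.054)]:
    print(n,atz(t,p,z))
print('nose tri',tri([ray(t,A(184,346)),ray(s,S(60,165))]))
print('nearR tri top', tri([ray(t,B(278,473)),ray(s,S(252,385))]))
E
```

```text
nose [0.508  0.3666 0.031 ]
drift@block [0.6085 0.367  0.031 ]
far [0.4256 0.1575 0.055 ]
near [ 0.424  -0.0077  0.055 ]
mouth [ 0.4239 -0.0402  0.055 ]
bushend [ 0.4222 -0.1252  0.055 ]
baseLT [0.4711 0.1734 0.012 ]
baseLB [0.385  0.1751 0.012 ]
chRT [ 0.4678 -0.2304  0.043 ]
chRB [ 0.3751 -0.2268  0.043 ]
binFL [0.6163 0.1757 0.037 ]
binFR [0.5948 0.0504 0.037 ]
binBL [0.7793 0.1436 0.072 ]
binBR [0.7525 0.0133 0.072 ]
spacer [ 0.5856 -0.1305  0.012 ]
blkFL [0.6091 0.4088 0.074 ]
blkFR [0.6026 0.3162 0.074 ]
pot [ 0.3833 -0.3249  0.054 ]
nose tri [0.5112 0.368  0.0261]
nearR tri top [ 0.4209 -0.0048  0.025 ]
```

Call:
apply_moves(motion=[{"gripper": 1, "dp": [-40.2, 1.1, -1.7], "spin": -0.347}, {"gripper": 1, "dp": [-40.2, 1.1, -1.7], "spin": -0.347}, {"gripper": 1, "dp": [-40.2, 1.1, -1.7], "spin": -0.347}, {"gripper": 1, "dp": [-40.2, 1.1, -1.7], "spin": -0.347}, {"gripper": 1, "dp": [-40.2, 1.1, -1.7], "spin": -0.347}, {"gripper": 1, "dp": [-40.2, 1.1, -1.7], "spin": -0.347}, {"gripper": 1, "dp": [-40.2, 1.1, -1.7], "spin": -0.347}, {"gripper": 1, "dp": [-40.2, 1.1, -1.7], "spin": -0.347}, {"gripper": 1, "dp": [-40.2, 1.1, -1.7], "spin": -0.347}, {"gripper": 1, "dp": [-40.2, 1.1, -1.7], "spin": -0.347}, {"gripper": 1, "dp": [-40.2, 1.1, -1.7], "spin": -0.347}, {"gripper": 1, "dp": [-40.2, 1.1, -1.7], "spin": -0.347}, {"gripper": 1, "dp": [-40.2, 1.1, -1.7], "spin": -0.347}, {"gripper": 1, "dp": [-40.2, 1.1, -1.7], "spin": -0.347}])

```text
time: 1.32
tool_pos: [0.5592, 0.3677, 0.2107]
tcp_rot: [-180.0, -0.0, -179.9]
force: [-0.7, 0.6, -0.7]
gripper_width: 0.0855
```

Run:
```python
from h import *
s,c=save('wrist','w1.png'); np.savez('pics/w1.npz',T=wT(s,c),**c); print(s['time'],s['tool_pos'],s['tcp_rot'],s['joints'])
```

```text
1.3167 [0.55917361 0.36773191 0.21072525] [-1.79962746e+02 -3.54355003e-02 -1.79936416e+02] [ 2.63700915e+01  3.01070357e+01  2.38608384e+01  8.38020785e+01
 -1.76921169e-02  2.63065032e+01]
```

View pics/w1.png

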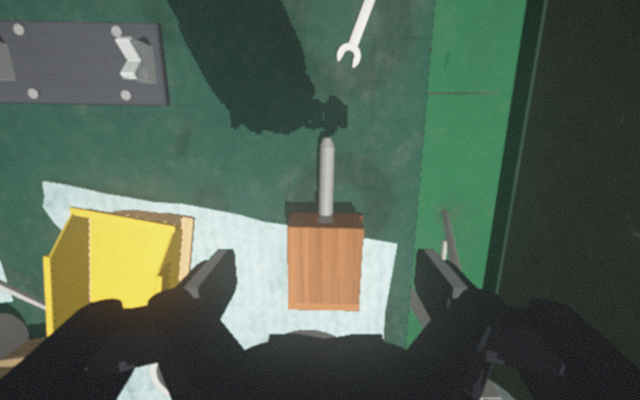

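The drift's nose is at about (326,140), it enters the block at (326,215), and the block's front edge runs from (288,216) to (364,225). The far rest shows at the upper left, around (130,57).

Run:
```python
import cv2
t=cv2.imread('pics/w1.png')
cv2.imwrite('pics/w1a.png',cv2.resize(t[125:235,270:380],None,fx=5,fy=5,interpolation=cv2.INTER_CUBIC))
cv2.imwrite('pics/w1b.png',cv2.resize(t[0:125,0:180],None,fx=4,fy=4,interpolation=cv2.INTER_CUBIC))
```

```text
(no output)
```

View pics/w1a.png

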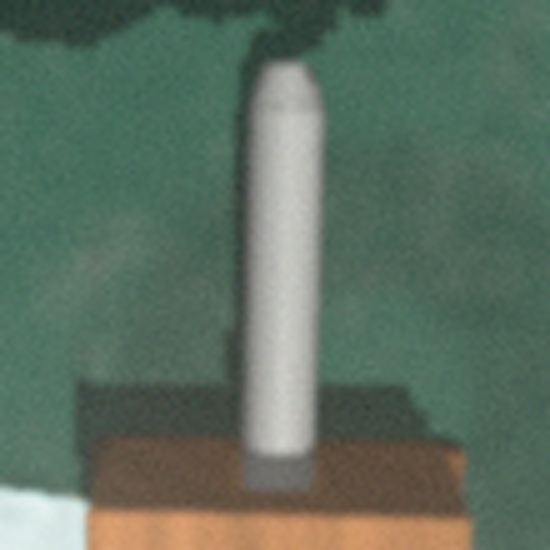

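View pics/w1b.png

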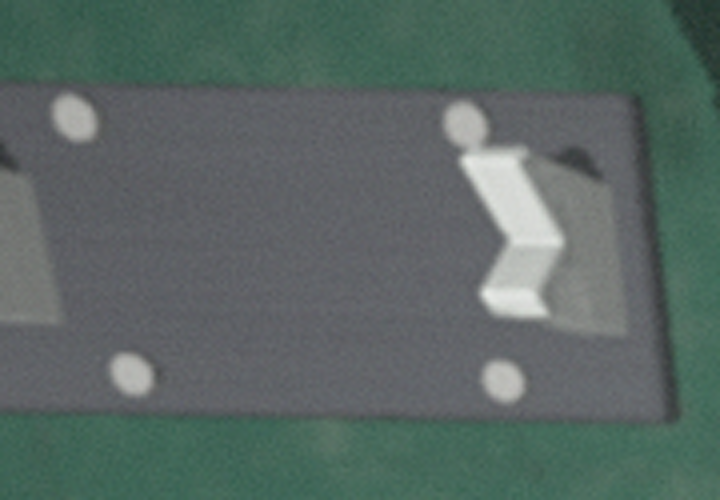

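Run:
```python
import numpy as np
from h import atz,ray,tri
np.set_printoptions(precision=4,suppress=True)
w=np.load('pics/w1.npz');T=w['T']; t=np.load('pics/top0.npz'); s=np.load('pics/scene0.npz')
a=lambda u,v:(270+u/5,125+v/5)
b=lambda u,v:(u/4,v/4)
S=lambda u,v:(230+u/5,140+v/5)
A=lambda u,v:(170+u/5,140+v/4.6)
B=lambda u,v:(250+u/4,120+v/4)
for n,p,z in [('nose',a(286,62),.031),('base',a(280,455),.031),('Vfar',b(510,242),.0403),('Vfar+',b(562,242),.0403),('cornT',b(638,97),.012),('cornB',b(676,420),.012),('armtopL',b(495,155),.058),('armbotR',b(512,302),.058)]:
    print(n,atz(w,p,z,T))
print('nose3',tri([ray(w,a(286,62),T),ray(s,S(58,163))]), tri([ray(w,a(286,62),T),ray(s,S(58,163)),ray(t,A(184,350))]))
print('base3',tri([ray(w,a(280,452),T),ray(s,S(178,134))]))
print('V3',tri([ray(w,b(536,242),T),ray(s,S(112,268))]))
```

```text
nose [0.5084 0.3697 0.031 ]
base [0.6056 0.3685 0.031 ]
Vfar [0.4272 0.1537 0.0403]
Vfar+ [0.4272 0.1678 0.0403]
cornT [0.3841 0.1792 0.012 ]
cornB [0.4712 0.1782 0.012 ]
armtopL [0.4105 0.1642 0.058 ]
armbotR [0.4448 0.1626 0.058 ]
nose3 [0.5094 0.3693 0.0276] [0.5088 0.3685 0.0277]
base3 [0.6097 0.3668 0.0274]
V3 [0.427  0.1602 0.0394]
```

Call:
apply_moves(motion=[{"gripper": 1, "dp": [-2.1, 0, 4], "spin": 0}, {"gripper": 1, "dp": [-2.1, 0, 8], "spin": 0}, {"gripper": 1, "dp": [-2.1, 0, 12], "spin": 0}, {"gripper": 1, "dp": [-2.1, 0, 15], "spin": 0}, {"gripper": 1, "dp": [-2.1, 0, 18], "spin": 0}, {"gripper": 1, "dp": [-2.1, 0, 19.5], "spin": 0}, {"gripper": 1, "dp": [-2.1, 0, 19.9], "spin": 0}, {"gripper": 1, "dp": [-2.1, 0, 19.9], "spin": 0}, {"gripper": -1, "dp": [-2.1, 0, 19.9], "spin": 0}, {"gripper": -1, "dp": [-2.1, 0, 19.9], "spin": 0}, {"gripper": -1, "dp": [-2.1, 0, 19.9], "spin": 0}, {"gripper": -1, "dp": [-2.1, 0, 19.9], "spin": 0}, {"gripper": -1, "dp": [-2.1, 0, 19.9], "spin": 0}, {"gripper": -1, "dp": [-2.1, 0, 19.9], "spin": 0}, {"gripper": -1, "dp": [-2.1, 0, 19.9], "spin": 0}, {"gripper": -1, "dp": [-2.1, 0, 19.9], "spin": 0}], force=80)

```text
time: 2.7
tool_pos: [0.58, 0.3678, 0.0119]
tcp_rot: [-180.0, -0.0, -179.9]
force: [0.6, 0.6, -0.9]
gripper_width: -0.0001
```

Run:
```python
from h import *
s,c=save('wrist','w2.png'); np.savez('pics/w2.npz',T=wT(s,c),**c); print(s['time'],s['tool_pos'],s['tcp_rot'],s['force'],s['ft_torque'],s['gripper_width'])
```

```text
2.7 [0.58000262 0.36775532 0.01193316] [-1.79966800e+02 -2.23343575e-02 -1.79919559e+02] [ 0.63664642  0.57733997 -0.92230324] [0.0382678  0.01910013 0.03407428] -8.419802792782404e-05
```

View pics/w2.png

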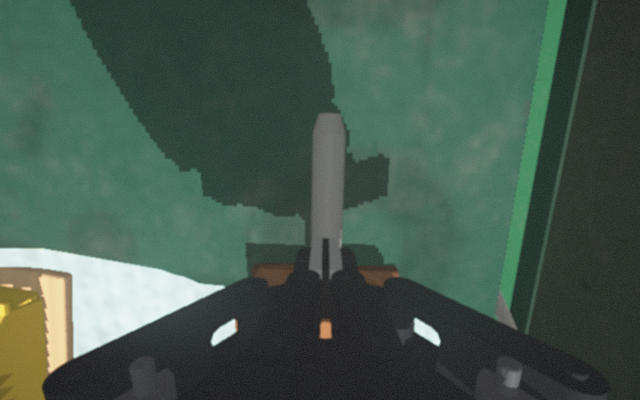

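Run:
```python
from h import *
t=cv2.imread('pics/w2.png')
cv2.imwrite('pics/w2a.png',cv2.resize(t[100:350,220:430],None,fx=2.8,fy=2.4,interpolation=cv2.INTER_CUBIC))
w=np.load('pics/w2.npz');T=w['T']
for p in [(.5086,.369,.031),(.58,.3685,.031),(.58,.3678,.0119),(.6075,.3685,.031)]: print(p,proj(w,p,T))
for n in ['scene','top']:
  s,c=save(n,n+'2.png')
t=cv2.imread('pics/scene2.png');cv2.imwrite('pics/s2a.png',cv2.resize(t[100:220,200:360],None,fx=5,fy=5,interpolation=cv2.INTER_CUBIC))
```

```text
(0.5086, 0.369, 0.031) (np.float64(328.4058130105639), np.float64(112.96670323525265))
(0.58, 0.3685, 0.031) (np.float64(326.9701176225871), np.float64(241.64944875345213))
(0.58, 0.3678, 0.0119) (np.float64(325.70543685531), np.float64(230.3007736067945))
(0.6075, 0.3685, 0.031) (np.float64(326.81505017116393), np.float64(284.12488524273306))
```

View pics/w2a.png

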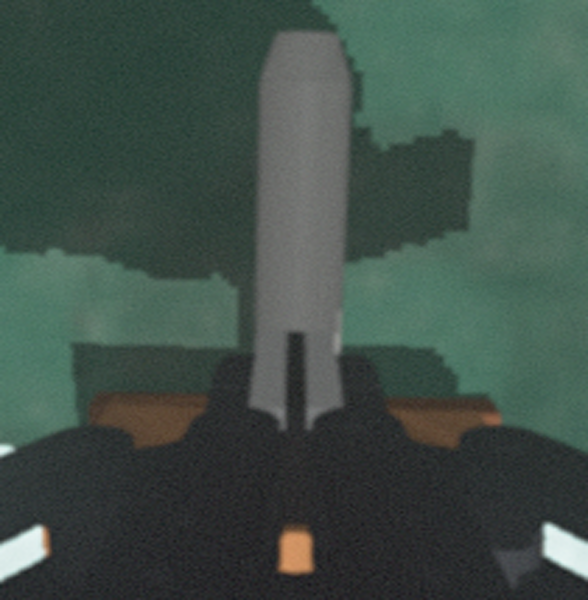

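View pics/s2a.png

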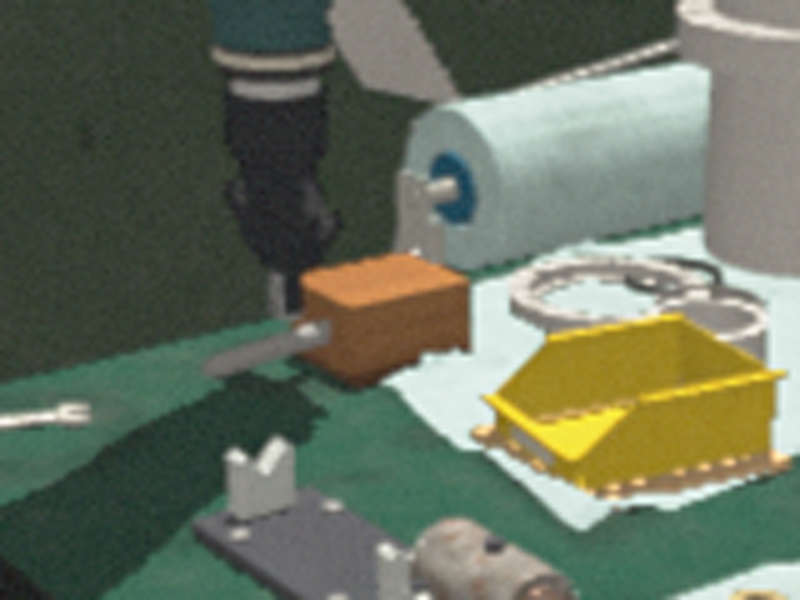

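Run:
```python
import cv2,numpy as np
from h import proj,env
s=np.load('pics/scene0.npz');t=np.load('pics/top0.npz')
for p in [(.58,.368,.012),(.58,.368,.031),(.58,.368,.06),(.58,.368,.08),(.5086,.369,.031)]:
    u,v=proj(s,p);print(p,(u-200)*5,(v-100)*5, proj(t,p))
o=env.observe();print(o['time'],o['tool_pos'],o['joints'],o['gripper_width'])
i=cv2.imread('pics/scene2.png')
cv2.imwrite('pics/s2b.png',cv2.resize(i[135:185,225:285],None,fx=12,fy=12,interpolation=cv2.INTER_CUBIC))
```

```text
(0.58, 0.368, 0.012) 290.08201631592044 362.3935383369698 (np.float64(207.87292489143954), np.float64(195.01748681846655))
(0.58, 0.368, 0.031) 288.9322416463608 338.968496581689 (np.float64(206.18021430414115), np.float64(194.57251981389336))
(0.58, 0.368, 0.06) 287.1523913961465 302.7065510603225 (np.float64(203.50781985790064), np.float64(193.87002089842338))
(0.58, 0.368, 0.08) 285.90700110581196 277.3334755133729 (np.float64(201.59919640921612), np.float64(193.3682963477577))
(0.5086, 0.369, 0.031) 205.706111718126 359.13472886004314 (np.float64(206.09150703782183), np.float64(215.93311359424214))
2.85 [0.57998917 0.36773988 0.01188931] [ 2.55955443e+01  3.61349097e+01  3.74160632e+00  5.76432400e+01
 -1.99209586e-02  2.55174947e+01] -0.0001015411062380631
```

View pics/s2b.png

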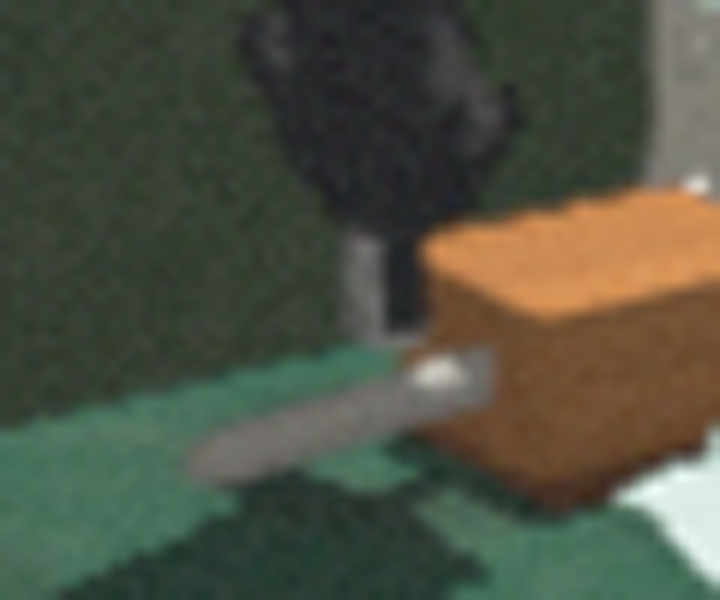

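Run:
```python
import cv2,numpy as np
from h import proj,env
s=np.load('pics/scene0.npz');w=np.load('pics/w2.npz')
for z in (.1935,.21,.23): print('start',z,proj(s,(.178,.4935,z)))
for z in (.012,.03,.04,.05,.06): print('now',z,proj(s,(.569,.368,z)),proj(w,(.569,.368,z),w['T']),proj(s,(.58,.368,z)),proj(w,(.58,.368,z),w['T']))
i=cv2.imread('pics/scene0.png')
cv2.imwrite('pics/s0b.png',cv2.resize(i[60:140,80:160],None,fx=7,fy=7,interpolation=cv2.INTER_CUBIC))
i=cv2.imread('pics/w2.png')
cv2.imwrite('pics/w2c.png',cv2.resize(i[215:305,280:370],None,fx=6.5,fy=6.5,interpolation=cv2.INTER_CUBIC))
```

```text
start 0.1935 (np.float64(127.23530083209931), np.float64(135.83690391796736))
start 0.21 (np.float64(126.2432225486958), np.float64(130.77961207201503))
start 0.23 (np.float64(125.02525436058949), np.float64(124.5708070922228))
now 0.012 (np.float64(255.55226165151686), np.float64(173.11390732016858)) (np.float64(326.06215454056536), np.float64(213.9483472668883)) (np.float64(258.0164032631841), np.float64(172.47870766739396)) (np.float64(326.01736532684), np.float64(230.35499910005544))
now 0.03 (np.float64(255.32040799523526), np.float64(168.65989402741667)) (np.float64(326.1536003420849), np.float64(223.09312956604205)) (np.float64(257.7986151298513), np.float64(168.0415807657565)) (np.float64(326.102814343844), np.float64(240.9940373788126))
now 0.04 (np.float64(255.19053439694164), np.float64(166.16496363703794)) (np.float64(326.21294294275737), np.float64(229.02752081415755)) (np.float64(257.6766249449421), np.float64(165.55620232519024)) (np.float64(326.1581262149287), np.float64(247.88077679809447))
now 0.05 (np.float64(255.0598907842912), np.float64(163.65524092362307)) (np.float64(326.279865383579), np.float64(235.7199128329543)) (np.float64(257.55391479226034), np.float64(163.0561555538794)) (np.float64(326.2203721142587), np.float64(255.6308543166781))
now 0.06 (np.float64(254.92847028885518), np.float64(161.13059394155795)) (np.float64(326.35591900220106), np.float64(243.32544281688334)) (np.float64(257.4304782792293), np.float64(160.5413102120645)) (np.float64(326.2909431368391), np.float64(264.4174716111586))
```

View pics/s0b.png

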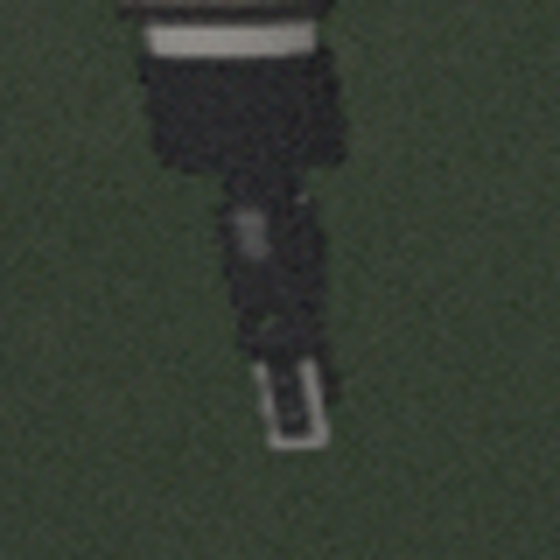

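View pics/w2c.png

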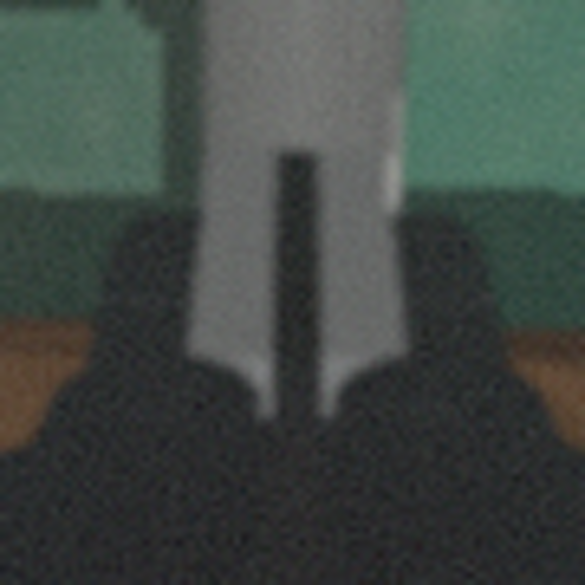

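The fingers shut empty. The wrist and scene views both show the shut tips about 40 mm above the reported TCP (z≈0.051 against 0.012), so the real tips end about 39–40 mm behind the TCP. The rod hasn't moved. I'll reopen, back off 1 cm and go lower, checking the force.

Call:
apply_moves(motion=[{"gripper": 1, "dp": [0, 0, -1], "spin": 0}, {"gripper": 1, "dp": [1.0, 0, -1], "spin": 0}, {"gripper": 1, "dp": [1.0, 0, -1], "spin": 0}, {"gripper": 1, "dp": [1.0, 0, -1], "spin": 0}, {"gripper": 1, "dp": [1.0, 0, 0], "spin": 0}, {"gripper": 1, "dp": [1.0, 0, 0.7], "spin": 0}, {"gripper": 1, "dp": [1.0, 0, 1.4], "spin": 0}, {"gripper": 1, "dp": [1.0, 0, 2.0], "spin": 0}, {"gripper": 1, "dp": [1.0, 0, 2.5], "spin": 0}, {"gripper": 1, "dp": [1.0, 0, 2.5], "spin": 0}], force=100)

```text
time: 3.68
tool_pos: [0.5694, 0.3674, -0.0146]
tcp_rot: [-179.9, -0.1, -179.9]
force: [0.0, -0.4, 0.3]
gripper_width: 0.0854
```

Run:
```python
from h import *
s,c=save('wrist','w3.png'); np.savez('pics/w3.npz',T=wT(s,c),**c); print(s['time'],s['tool_pos'],s['tcp_rot'],s['force'],s['ft_torque'],s['gripper_width'])
s,c=save('scene','s3.png')
i=cv2.imread('pics/s3.png')
cv2.imwrite('pics/s3b.png',cv2.resize(i[125:185,225:295],None,fx=10,fy=10,interpolation=cv2.INTER_CUBIC))
```

```text
3.6833 [ 0.56938382  0.3673521  -0.01462514] [-1.79917684e+02 -1.22784012e-01 -1.79924071e+02] [ 0.03583403 -0.43422719  0.31045541] [ 0.00701669 -0.00922745  0.02247038] 0.08540193969253179
```

View pics/w3.png

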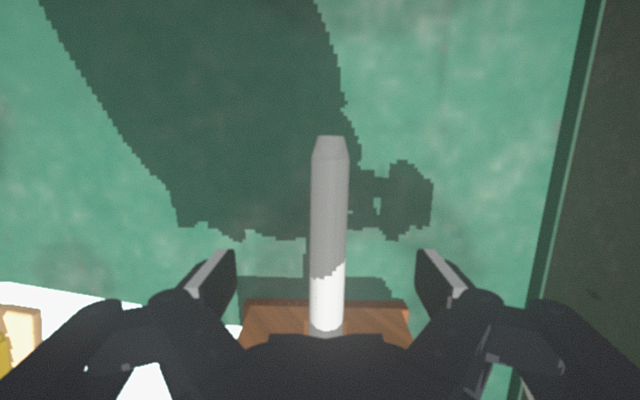

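View pics/s3b.png

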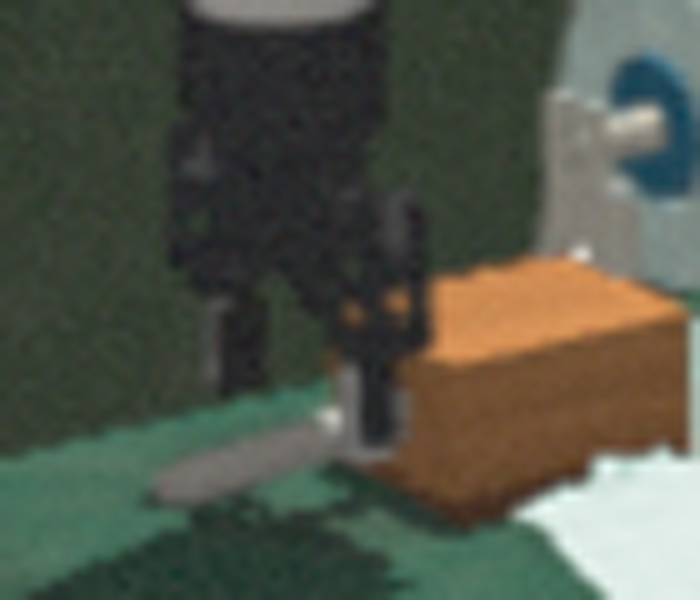

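Run:
```python
import numpy as np
from h import proj
s=np.load('pics/scene0.npz')
for z in (.02,.03,.04,.05): print(z,proj(s,(.57,.325,z)),proj(s,(.56,.325,z)))
```

```text
0.02 (np.float64(261.9579076921461), np.float64(174.3522565324687)) (np.float64(259.6747102466225), np.float64(174.95305990048843))
0.03 (np.float64(261.8457775699047), np.float64(171.83200674395383)) (np.float64(259.55521102020094), np.float64(172.42390988372898))
0.04 (np.float64(261.7329712931449), np.float64(169.29655962711956)) (np.float64(259.4349881303125), np.float64(169.87944383920723))
0.05 (np.float64(261.6194827274641), np.float64(166.74577730441555)) (np.float64(259.31403498345037), np.float64(167.3195222181722))
```

Call:
apply_moves(motion=[{"gripper": 1, "dp": [0, 0, 0.7], "spin": 0}, {"gripper": 1, "dp": [0, 0, 1.3], "spin": 0}, {"gripper": 1, "dp": [0, 0, 1.3], "spin": 0}, {"gripper": -1, "dp": [0, 0, 1.3], "spin": 0}, {"gripper": -1, "dp": [0, 0, 1.3], "spin": 0}, {"gripper": -1, "dp": [0, 0, 1.3], "spin": 0}, {"gripper": -1, "dp": [0, 0, 1.3], "spin": 0}, {"gripper": -1, "dp": [0, 0, 1.3], "spin": 0}, {"gripper": -1, "dp": [0, 0, 1.3], "spin": 0}, {"gripper": -1, "dp": [0, 0, 1.3], "spin": 0}], force=100)

```text
time: 4.62
tool_pos: [0.57, 0.3677, -0.026]
tcp_rot: [-180.0, -0.0, -179.9]
force: [-0.7, -0.8, 3.1]
gripper_width: 0.015
```

Run:
```python
from h import *
s,c=save('wrist','w4.png'); np.savez('pics/w4.npz',T=wT(s,c),**c); print(s['time'],s['tool_pos'],s['tcp_rot'],s['force'],s['ft_torque'],s['gripper_width'])
```

```text
4.6167 [ 0.57001515  0.36772766 -0.02603976] [-1.79965449e+02 -2.57393603e-02 -1.79923645e+02] [-0.67362432 -0.77512671  3.13430261] [-0.09471454  0.1145266  -0.03133818] 0.015017520002544258
```

View pics/w4.png

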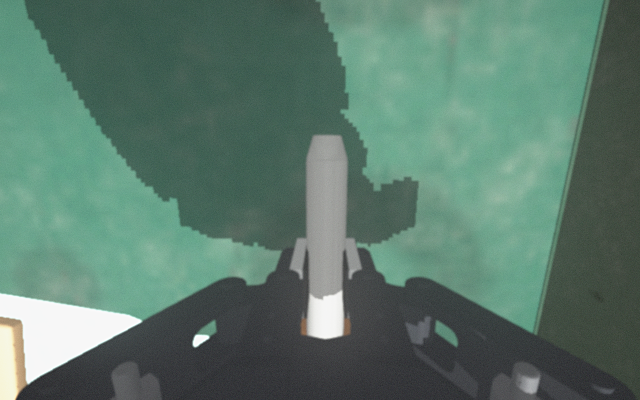

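Run:
```python
from h import *
s,c=save('scene','s4.png')
i=cv2.imread('pics/s4.png')
cv2.imwrite('pics/s4b.png',cv2.resize(i[135:185,225:285],None,fx=12,fy=12,interpolation=cv2.INTER_CUBIC))
i=cv2.imread('pics/w4.png')
cv2.imwrite('pics/w4b.png',cv2.resize(i[215:345,270:390],None,fx=5,fy=4.5,interpolation=cv2.INTER_CUBIC))
for x in (.559,.57): 
  for z in (.008,.015,.025,.035): print(x,z,[(round((u-225)*12),round((v-135)*12)) for u,v in [proj(c,(x,.360,z))]])
```

```text
0.559 0.008 [(354, 484)]
0.559 0.015 [(353, 463)]
0.559 0.025 [(351, 433)]
0.559 0.035 [(350, 403)]
0.57 0.008 [(384, 476)]
0.57 0.015 [(383, 455)]
0.57 0.025 [(381, 425)]
0.57 0.035 [(380, 395)]
```

View pics/s4b.png

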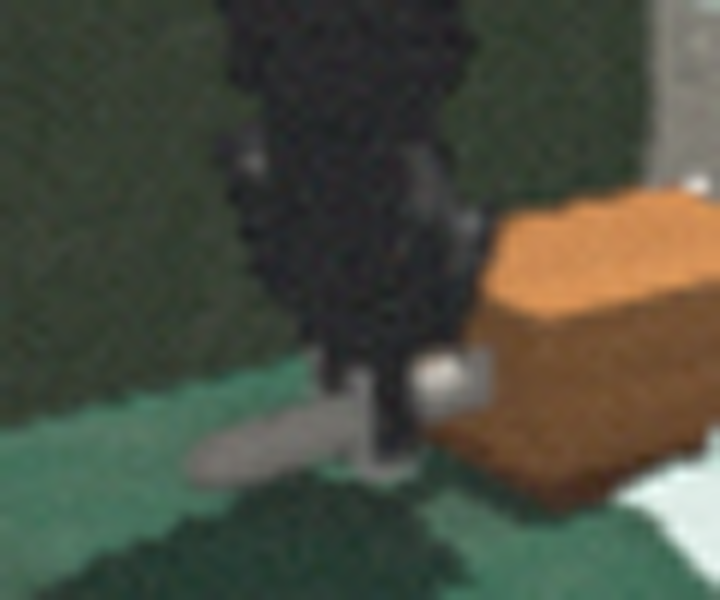

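View pics/w4b.png

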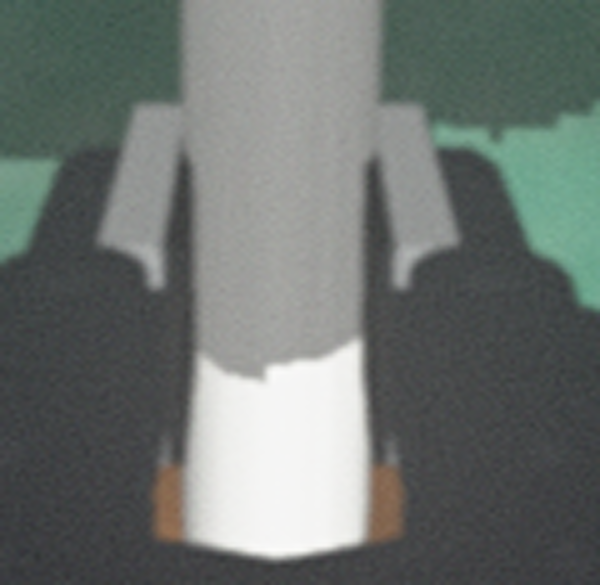

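The pads now straddle the rod, with tips below it at about z=0.01. Next I draw it straight out along -x.

Call:
apply_moves(motion=[{"gripper": -1, "dp": [1.0, 0, 0], "spin": 0}, {"gripper": -1, "dp": [2.5, 0, 0], "spin": 0}, {"gripper": -1, "dp": [4, 0, 0], "spin": 0}, {"gripper": -1, "dp": [6, 0, 0], "spin": 0}, {"gripper": -1, "dp": [8, 0, 0], "spin": 0}, {"gripper": -1, "dp": [10, 0, 0], "spin": 0}, {"gripper": -1, "dp": [12, 0, 0], "spin": 0}, {"gripper": -1, "dp": [12.5, 0, 0], "spin": 0}, {"gripper": -1, "dp": [12.5, 0, -2], "spin": 0}, {"gripper": -1, "dp": [12.5, 0, -5], "spin": 0}, {"gripper": -1, "dp": [12.5, 0, -9], "spin": 0}, {"gripper": -1, "dp": [12.5, 0, -13], "spin": 0}, {"gripper": -1, "dp": [12.5, 0, -15], "spin": 0}, {"gripper": -1, "dp": [12.5, 0, -15], "spin": 0}], force=100)

```text
time: 5.88
tool_pos: [0.4472, 0.3688, 0.1285]
tcp_rot: [179.8, 0.3, -179.9]
force: [0.1, 0.7, -1.7]
gripper_width: 0.0153
```

Run:
```python
from h import *
s,c=save('wrist','w5.png'); np.savez('pics/w5.npz',T=wT(s,c),**c); print(s['time'],s['tool_pos'],s['tcp_rot'],s['force'],s['ft_torque'],s['gripper_width'],s['joints'])
s,c=save('scene','s5.png')
a=cv2.imread('pics/w5.png');b=cv2.imread('pics/s5.png')[90:240,150:390]
cv2.imwrite('pics/c5.png',np.vstack([cv2.resize(a,(480,300)),cv2.resize(b,(480,300))]))
```

```text
5.8833 [0.44721395 0.36882616 0.1284983 ] [ 179.83267527    0.30859295 -179.92202309] [ 0.12958897  0.72073342 -1.6660383 ] [0.05991379 0.07372985 0.00889799] 0.015344545692629727 [ 3.14708813e+01  2.16390721e+01 -3.23835652e+00  6.47719919e+01
 -1.79150637e-02  3.13923990e+01]
```

View pics/c5.png

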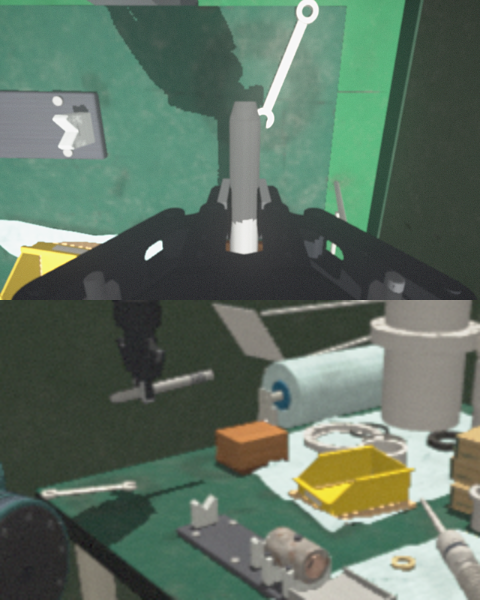

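Call:
apply_moves(motion=[{"gripper": -1, "dp": [2.2, -33.7, 0.8], "spin": -1.559}, {"gripper": -1, "dp": [2.2, -33.7, 0.8], "spin": -1.559}, {"gripper": -1, "dp": [2.2, -33.7, 0.8], "spin": -1.559}, {"gripper": -1, "dp": [2.2, -33.7, 0.8], "spin": -1.559}, {"gripper": -1, "dp": [2.2, -33.7, 0.8], "spin": -1.559}, {"gripper": -1, "dp": [2.2, -33.7, 0.8], "spin": -1.559}, {"gripper": -1, "dp": [2.2, -33.7, 0.8], "spin": -1.559}, {"gripper": -1, "dp": [2.2, -33.7, 0.8], "spin": -1.559}, {"gripper": -1, "dp": [2.2, -33.7, 0.8], "spin": -1.559}, {"gripper": -1, "dp": [2.2, -33.7, 0.8], "spin": -1.559}, {"gripper": -1, "dp": [2.2, -33.7, 0.8], "spin": -1.559}, {"gripper": -1, "dp": [2.2, -33.7, 0.8], "spin": -1.559}, {"gripper": -1, "dp": [2.2, -33.7, 0.8], "spin": -1.559}, {"gripper": -1, "dp": [2.2, -33.7, 0.8], "spin": -1.559}, {"gripper": -1, "dp": [2.2, -33.7, 0.8], "spin": -1.559}, {"gripper": -1, "dp": [2.2, -33.7, 0.8], "spin": -1.559}], force=100)

```text
time: 7.32
tool_pos: [0.4231, 0.0307, 0.1148]
tcp_rot: [179.9, -0.0, -90.7]
force: [0.0, 0.1, -4.2]
gripper_width: 0.0148
```

Run:
```python
from h import *
s,c=save('wrist','w6.png'); np.savez('pics/w6.npz',T=wT(s,c),**c); print(s['time'],s['tool_pos'],s['tcp_rot'],s['force'],s['ft_torque'],s['gripper_width'],s['joints'])
s,c=save('scene','s6.png')
```

```text
7.3167 [0.42307895 0.0306776  0.11477927] [ 1.79881048e+02 -7.46399544e-03 -9.07471663e+01] [ 0.03965923  0.09296783 -4.24101574] [-0.13021197 -0.00120809  0.00190882] 0.014798750449219954 [-6.87301340e+00  7.86822125e+00 -2.51173167e+01  5.71319386e+01
 -2.01150625e-02 -9.61258187e+01]
```

View pics/w6.png

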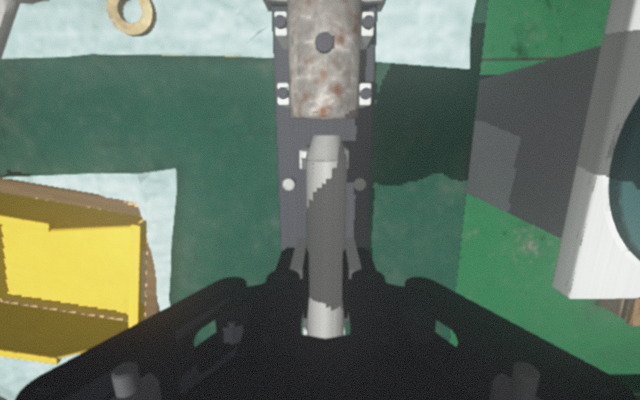

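View pics/s6.png

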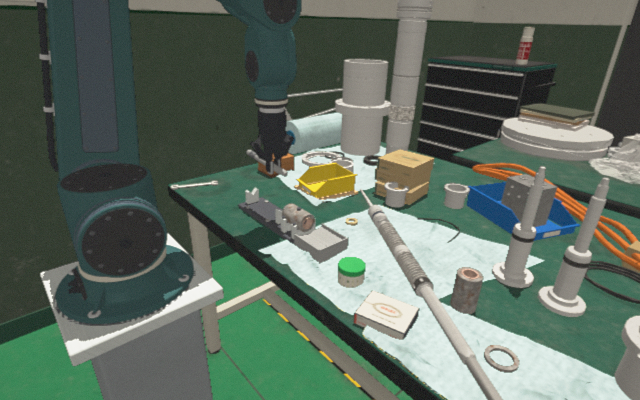

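The bush mouth edge is at about (324,118) in the wrist view with edges at columns 291 and 358. The plunger is at (325,43) and the held drift's nose at (325,137).

Run:
```python
import cv2
from h import *
np.set_printoptions(precision=4,suppress=True)
w=np.load('pics/w6.npz');T=w['T']
i=cv2.imread('pics/w6.png');cv2.imwrite('pics/w6b.png',cv2.resize(i[0:200,265:385],None,fx=5,fy=3,interpolation=cv2.INTER_CUBIC))
print('mouth top',atz(w,(324.5,118),.081,T),'plunger',atz(w,(325,43),.088,T))
for n,y in (('mouthL',291),('mouthR',358)): print(n,atz(w,(y,116),.055,T))
print('nose z.17',[atz(w,(325.5,136),z,T) for z in (.165,.1718,.178)])
```

```text
mouth top [ 0.4224 -0.0393  0.081 ] plunger [ 0.4215 -0.0845  0.088 ]
mouthL [ 0.4483 -0.0416  0.055 ]
mouthR [ 0.3965 -0.041   0.055 ]
nose z.17 [array([ 0.4221, -0.0304,  0.165 ]), array([ 0.4221, -0.0307,  0.1718]), array([ 0.4221, -0.0309,  0.178 ])]
```

View pics/w6b.png

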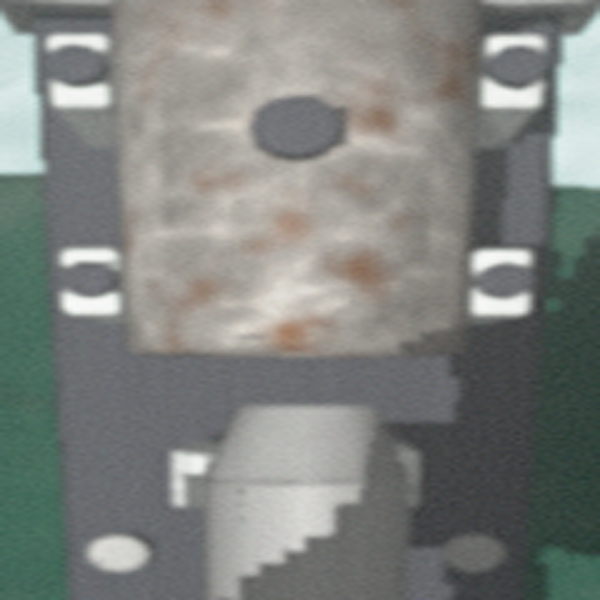

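Call:
apply_moves(motion=[{"gripper": -1, "dp": [-0.15, -0.1, 3], "spin": 0}, {"gripper": -1, "dp": [-0.15, -0.1, 6], "spin": 0}, {"gripper": -1, "dp": [-0.15, -0.1, 8.5], "spin": 0}, {"gripper": -1, "dp": [-0.15, -0.1, 10], "spin": 0}, {"gripper": -1, "dp": [-0.15, -0.1, 10.8], "spin": 0}, {"gripper": -1, "dp": [-0.15, -0.1, 11.2], "spin": 0}, {"gripper": -1, "dp": [-0.15, -0.1, 11.5], "spin": 0}, {"gripper": -1, "dp": [-0.15, -0.1, 11.6], "spin": 0}, {"gripper": -1, "dp": [-0.15, -0.1, 11.6], "spin": 0}], force=100)

```text
time: 8.17
tool_pos: [0.4247, 0.0323, 0.0001]
tcp_rot: [180.0, -0.0, -90.8]
force: [-3.8, 2.8, 6.6]
gripper_width: 0.0147
```

Run:
```python
from h import *
s,c=save('wrist','w7.png'); np.savez('pics/w7.npz',T=wT(s,c),**c); print(s['time'],s['tool_pos'],s['tcp_rot'],s['force'],s['ft_torque'],s['gripper_width'],s['joints'])
s,c=save('scene','s7.png')
a=cv2.imread('pics/w7.png');b=cv2.imread('pics/s7.png')[165:265,220:370]
cv2.imwrite('pics/c7.png',np.vstack([cv2.resize(a,(420,262)),cv2.resize(b,(480,320),interpolation=cv2.INTER_CUBIC)[:,:420]]))
```

```text
8.1667 [4.24701019e-01 3.22715133e-02 5.86006097e-05] [ 1.79991943e+02 -4.95768474e-03 -9.07583640e+01] [-3.84003554  2.84974565  6.56314148] [-0.07084295  0.71456052 -0.11971887] 0.014735826475298452 [-6.64055819e+00  1.49318753e+01 -3.68954134e+01  3.81802178e+01
 -5.75729612e-03 -9.58821935e+01]
```

View pics/c7.png

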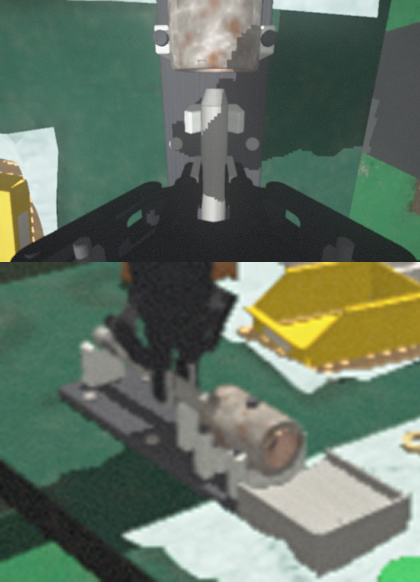

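Call:
apply_moves(motion=[{"gripper": -0.6, "dp": [0, 0.15, 0.1], "spin": 0}, {"gripper": -0.3, "dp": [0, 0.25, 0.1], "spin": 0}, {"gripper": 0.4, "dp": [0, 0.25, 0.1], "spin": 0}, {"gripper": 0.6, "dp": [0, 0.25, 0.1], "spin": 0}, {"gripper": 0.6, "dp": [0, 0.25, 0.1], "spin": 0}, {"gripper": 0.6, "dp": [0, 0.25, 0.1], "spin": 0}, {"gripper": 0.6, "dp": [0, 0.25, 0.1], "spin": 0}, {"gripper": 0.6, "dp": [0, 0.25, 0.1], "spin": 0}])

```text
time: 8.93
tool_pos: [0.4223, 0.0323, -0.0008]
tcp_rot: [-180.0, -0.0, -90.8]
force: [0.7, 0.3, -0.7]
gripper_width: 0.0684
```

Run:
```python
from h import *
s,c=save('wrist','w8.png'); np.savez('pics/w8.npz',T=wT(s,c),**c); print(s['time'],s['tool_pos'],s['tcp_rot'],s['force'],s['ft_torque'],s['gripper_width'],s['joints'])
s,c=save('scene','s8.png')
a=cv2.imread('pics/w8.png');b=cv2.imread('pics/s8.png')[165:265,220:370]
cv2.imwrite('pics/c8.png',np.vstack([cv2.resize(a[:350],(480,262)),cv2.resize(b,(480,320),interpolation=cv2.INTER_CUBIC)]))
```

```text
8.9333 [ 0.4222607   0.03225809 -0.00078066] [-1.79998554e+02 -1.07686721e-02 -9.07635774e+01] [ 0.65485347  0.326779   -0.67402261] [ 0.01318793  0.01568547 -0.01065691] 0.06836007535627778 [-6.67756246e+00  1.47907391e+01 -3.72947495e+01  3.79119634e+01
 -1.05623611e-02 -9.59139854e+01]
```

View pics/c8.png

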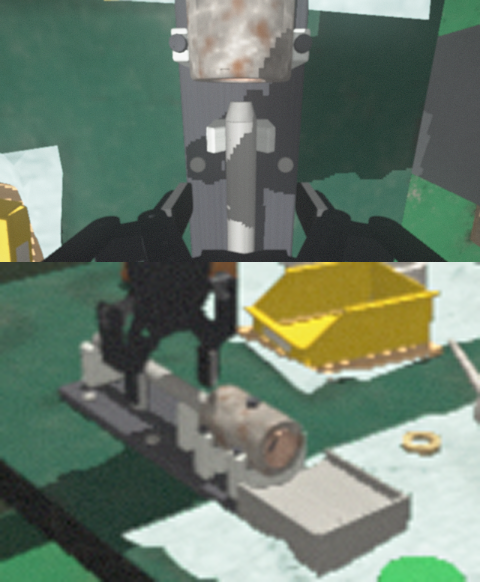

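The drift sits in the near rest's V with its nose just short of the mouth. A zoomed crop will confirm the seating and nose position.

Run:
```python
import cv2
i=cv2.imread('pics/w8.png');cv2.imwrite('pics/w8b.png',cv2.resize(i[80:340,230:410],None,fx=4,fy=2.3,interpolation=cv2.INTER_CUBIC))
i=cv2.imread('pics/s8.png');cv2.imwrite('pics/s8b.png',cv2.resize(i[180:240,235:315],None,fx=8,fy=8,interpolation=cv2.INTER_CUBIC))
```

```text
(no output)
```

View pics/w8b.png

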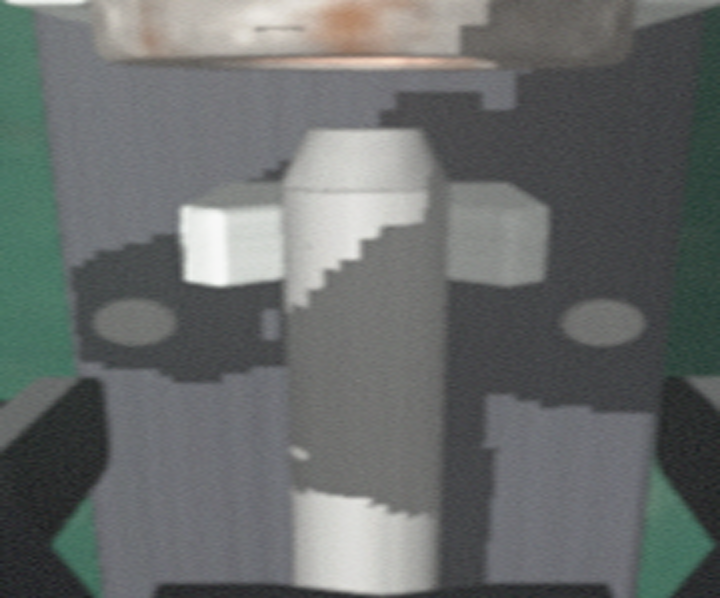

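View pics/s8b.png

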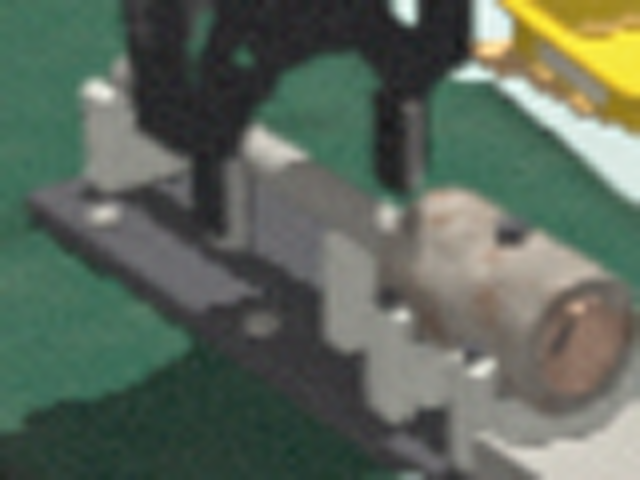

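Call:
apply_moves(motion=[{"gripper": 0.6, "dp": [-2.5, 0, 0], "spin": 0}, {"gripper": 0.6, "dp": [-5, 0, 0.1], "spin": 0}, {"gripper": 0.6, "dp": [-7.5, 0, 0.2], "spin": 0}, {"gripper": 0.6, "dp": [-9.4, 0, 0.3], "spin": 0}, {"gripper": 0.6, "dp": [-9.8, 0, 0.3], "spin": 0}, {"gripper": 0.6, "dp": [-9.8, 0, 0.3], "spin": 0}, {"gripper": -1, "dp": [-9.8, 0, 0.3], "spin": 0}, {"gripper": -1, "dp": [-9.8, 0, 0.3], "spin": 0}, {"gripper": -1, "dp": [-9.8, 0, 0.3], "spin": 0}, {"gripper": -1, "dp": [-9.8, 0, 0.3], "spin": 0}, {"gripper": -1, "dp": [-9.8, 0, 0.3], "spin": 0}, {"gripper": -1, "dp": [-9.8, 0, 0.3], "spin": 0}, {"gripper": -1, "dp": [-9.8, 0, 0.3], "spin": 0}], force=100)

```text
time: 10.12
tool_pos: [0.426, 0.1297, -0.0031]
tcp_rot: [-179.8, -0.0, -90.8]
force: [7.5, -2.1, 1.6]
gripper_width: 0.0149
```

Run:
```python
from h import *
w=np.load('pics/w8.npz'); print('nose before',atz(w,(321.5,135.7),.053,w['T']))
s,c=save('wrist','w9.png'); np.savez('pics/w9.npz',T=wT(s,c),**c); print(s['time'],s['tool_pos'],s['tcp_rot'],s['force'],s['ft_torque'],s['gripper_width'],s['joints'])
s,c=save('scene','s9.png')
a=cv2.imread('pics/w9.png');b=cv2.imread('pics/s9.png')[165:265,220:370]
cv2.imwrite('pics/c9.png',np.vstack([cv2.resize(a[:350],(480,262)),cv2.resize(b,(480,320),interpolation=cv2.INTER_CUBIC)]))
```

```text
nose before [ 0.42277439 -0.02908664  0.053     ]
10.1167 [ 0.42595873  0.12968681 -0.00306905] [-1.79766860e+02 -2.78251146e-02 -9.08212760e+01] [ 7.48978883 -2.06072757  1.56841293] [-3.52782005e-01 -1.44394117e+00 -1.32937161e-03] 0.014949735552962121 [ 6.46799706e+00  1.66109609e+01 -3.48968761e+01  3.82644380e+01
 -5.71804285e-02 -8.27108972e+01]
```

View pics/c9.png

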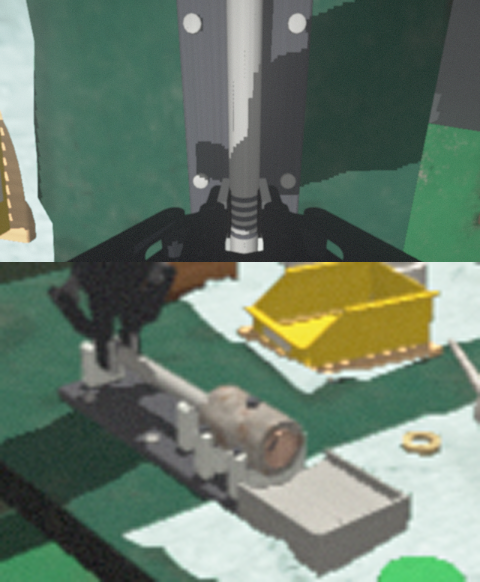

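Next, one push of about 10.3 cm along the cradle axis. The rod lies slightly to +x here, so I'll add a small lateral correction.

Call:
apply_moves(motion=[{"gripper": -1, "dp": [0.8, 0.0, 0], "spin": 0.005}, {"gripper": -1, "dp": [1.6, 0.02, 0], "spin": 0.01}, {"gripper": -1, "dp": [2.4, 0.03, 0], "spin": 0.01}, {"gripper": -1, "dp": [3.2, 0.04, 0], "spin": 0.01}, {"gripper": -1, "dp": [4.0, 0.05, 0], "spin": 0.01}, {"gripper": -1, "dp": [4.8, 0.05, 0], "spin": 0.01}, {"gripper": -1, "dp": [5.6, 0.06, 0], "spin": 0.01}, {"gripper": -1, "dp": [6.4, 0.07, 0], "spin": 0.01}, {"gripper": -1, "dp": [7.0, 0.08, 0], "spin": 0.01}, {"gripper": -1, "dp": [7.0, 0.08, 0], "spin": 0.01}], force=110)

```text
time: 11.05
tool_pos: [0.4246, 0.0581, -0.0029]
tcp_rot: [-179.7, -0.1, -91.5]
force: [4.0, -2.8, 0.3]
gripper_width: 0.0149
```

Run:
```python
from h import *
s,c=save('wrist','w10.png'); np.savez('pics/w10.npz',T=wT(s,c),**c); print(s['time'],s['tool_pos'],s['tcp_rot'],s['force'],s['ft_torque'],s['gripper_width'])
s,c=save('scene','s10.png')
a=cv2.imread('pics/w10.png');b=cv2.imread('pics/s10.png')[165:265,220:370]
cv2.imwrite('pics/c10.png',np.vstack([cv2.resize(a[:350],(480,262)),cv2.resize(b,(480,320),interpolation=cv2.INTER_CUBIC)]))
```

```text
11.05 [ 0.42458729  0.05810849 -0.0028739 ] [-1.79718977e+02 -7.98213191e-02 -9.14706315e+01] [ 3.98082212 -2.81823586  0.3407344 ] [-0.62071929 -0.65688502  0.26352885] 0.014887801509412931
```

View pics/c10.png

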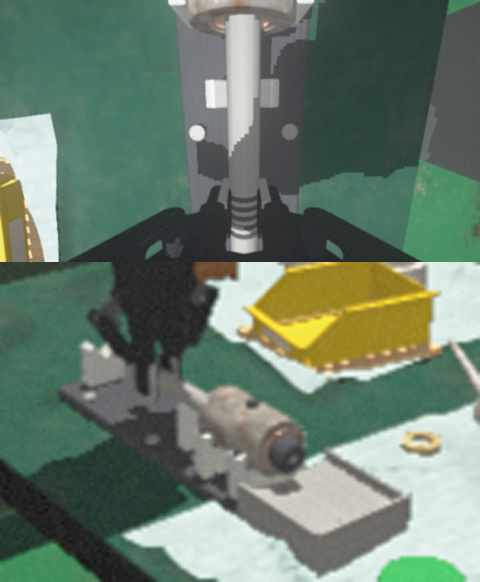

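The slug is showing at the bush's far end. I'll push about 3.4 cm further.

Call:
apply_moves(motion=[{"gripper": -1, "dp": [0.6, 0.01, 0], "spin": 0}, {"gripper": -1, "dp": [1.2, 0.02, 0], "spin": 0}, {"gripper": -1, "dp": [1.8, 0.03, 0], "spin": 0}, {"gripper": -1, "dp": [2.3, 0.04, 0], "spin": 0}, {"gripper": -1, "dp": [2.8, 0.05, 0], "spin": 0}, {"gripper": -1, "dp": [3.2, 0.05, 0], "spin": 0}, {"gripper": -1, "dp": [3.4, 0.05, 0], "spin": 0}, {"gripper": -1, "dp": [3.4, 0.05, 0], "spin": 0}, {"gripper": -1, "dp": [3.4, 0.05, 0], "spin": 0}], force=110)

```text
time: 11.9
tool_pos: [0.4239, 0.0245, -0.0026]
tcp_rot: [-179.6, -0.1, -91.5]
force: [5.6, 2.1, 3.6]
gripper_width: 0.0147
```

Run:
```python
from h import *
s,c=save('wrist','w11.png'); np.savez('pics/w11.npz',T=wT(s,c),**c); print(s['time'],s['tool_pos'],s['tcp_rot'],s['force'],s['ft_torque'],s['gripper_width'])
s,c=save('scene','s11.png'); save('top','t11.png')
a=cv2.imread('pics/w11.png');b=cv2.imread('pics/s11.png')[165:265,220:370]
cv2.imwrite('pics/c11.png',np.vstack([cv2.resize(a[:350],(480,262)),cv2.resize(b,(480,320),interpolation=cv2.INTER_CUBIC)]))
t=cv2.imread('pics/t11.png');cv2.imwrite('pics/t11b.png',cv2.resize(t[200:270,250:410],None,fx=5,fy=5,interpolation=cv2.INTER_CUBIC))
```

```text
11.9 [ 0.4239291   0.02447538 -0.00258644] [-1.79647326e+02 -8.49873756e-02 -9.14688331e+01] [5.61286615 2.09403996 3.55711426] [ 0.34038749 -1.02391314  0.13683569] 0.014673570800872135
```

View pics/c11.png

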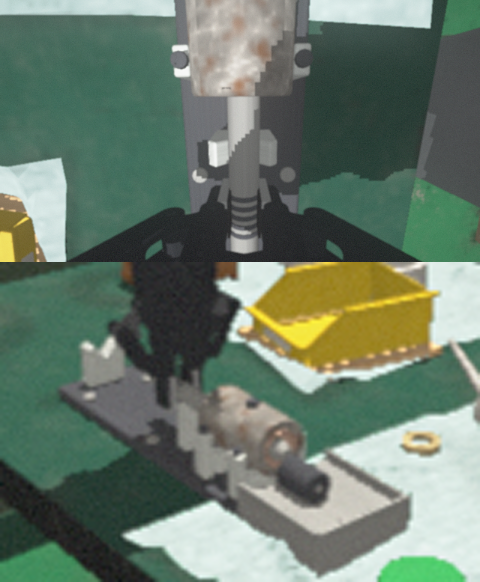

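View pics/t11b.png

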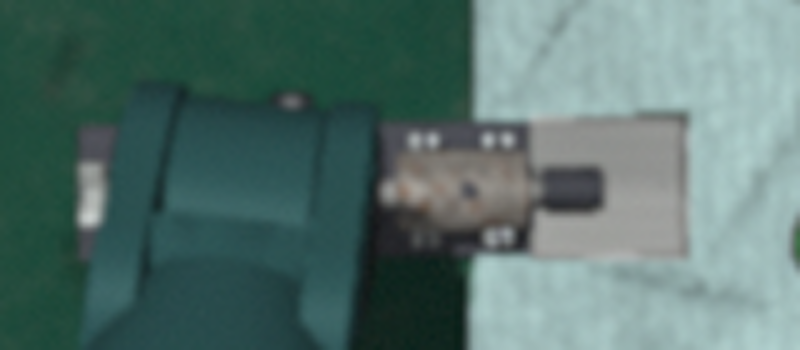

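Run:
```python
from h import *
np.set_printoptions(precision=4,suppress=True)
t=np.load('pics/top0.npz');s=np.load('pics/scene0.npz')
B=lambda u,v:(250+u/5,200+v/5)
for z in (.04,.055): print(z,atz(t,B(542,190),z),atz(t,B(604,190),z),'bush end',atz(t,B(530,190),.081))
b=cv2.imread('pics/s11.png');cv2.imwrite('pics/s11b.png',cv2.resize(b[205:250,285:350],None,fx=10,fy=10,interpolation=cv2.INTER_CUBIC))
for z in (.04,.055):
  for y in (-.137,-.177): 
    u,v=proj(s,(.4205,y,z));print(z,y,(u-285)*10,(v-205)*10)
```

```text
0.04 [ 0.4208 -0.1346  0.04  ] [ 0.4196 -0.1751  0.04  ] bush end [ 0.422  -0.1248  0.081 ]
0.055 [ 0.4211 -0.1338  0.055 ] [ 0.42   -0.1739  0.055 ] bush end [ 0.422  -0.1248  0.081 ]
0.04 -0.137 256.46790961970225 251.96938335639032
0.04 -0.177 355.8325123964664 312.01876049472304
0.055 -0.137 257.1914061242171 202.2453751014737
0.055 -0.177 357.22466182147 261.3180900602106
```

View pics/s11b.png

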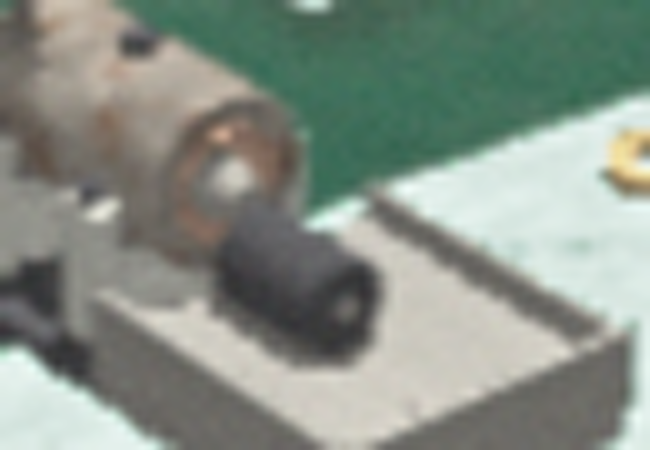

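The slug lies flat on the chute, just off the drift's nose, with its centre near (0.420, -0.155). Next I release the drift, lift, and move over the slug.

Call:
apply_moves(motion=[{"gripper": -0.4, "dp": [0, 0, 0], "spin": 0}, {"gripper": 0.2, "dp": [0, 0, 0], "spin": 0}, {"gripper": 0.6, "dp": [0, 0, 0], "spin": 0}, {"gripper": 0.6, "dp": [0, 0, 0], "spin": 0}, {"gripper": 0.6, "dp": [0, 0, 0], "spin": 0}, {"gripper": 0.6, "dp": [0, 0, 0], "spin": 0}, {"gripper": 0.6, "dp": [0, 0, -3], "spin": 0}, {"gripper": 0.6, "dp": [0, 0, -6.5], "spin": 0}, {"gripper": 0.6, "dp": [0, 0, -10], "spin": 0}, {"gripper": 0.6, "dp": [2, 0, -12.5], "spin": 0}, {"gripper": 0.5, "dp": [6, -0.1, -12.5], "spin": 0}, {"gripper": 0.3, "dp": [10, -0.1, -12.5], "spin": 0}, {"gripper": 0.15, "dp": [14, -0.1, -12.5], "spin": 0}, {"gripper": 0.15, "dp": [17, -0.1, -12.5], "spin": 0}, {"gripper": 0.15, "dp": [18, -0.1, -12.5], "spin": 0}, {"gripper": 0.15, "dp": [18, -0.1, -12.5], "spin": 0}, {"gripper": 0.15, "dp": [18, -0.1, -12.5], "spin": 0}])

```text
time: 13.47
tool_pos: [0.4193, -0.1549, 0.1225]
tcp_rot: [-179.7, -0.1, -91.5]
force: [-0.6, 0.6, 0.5]
gripper_width: 0.0491
```

Run:
```python
from h import *
s,c=save('wrist','w12.png'); np.savez('pics/w12.npz',T=wT(s,c),**c); print(s['time'],s['tool_pos'],s['tcp_rot'],s['force'],s['ft_torque'],s['gripper_width'],s['joints'])
s,c=save('scene','s12.png'); save('top','t12.png')
a=cv2.imread('pics/w12.png');b=cv2.imread('pics/s12.png')[165:265,220:370]
cv2.imwrite('pics/c12.png',cv2.resize(b,(750,500),interpolation=cv2.INTER_CUBIC))
```

```text
13.4667 [ 0.4193131  -0.15494473  0.1224834 ] [-1.79677919e+02 -5.00606842e-02 -9.15231693e+01] [-0.64434983  0.64365018  0.45164227] [0.07621477 0.06238505 0.00278374] 0.04907040662407065 [-3.08296307e+01  9.38025212e+00 -2.19202602e+01  5.83941247e+01
  1.13998726e-01 -1.19306298e+02]
```

View pics/c12.png

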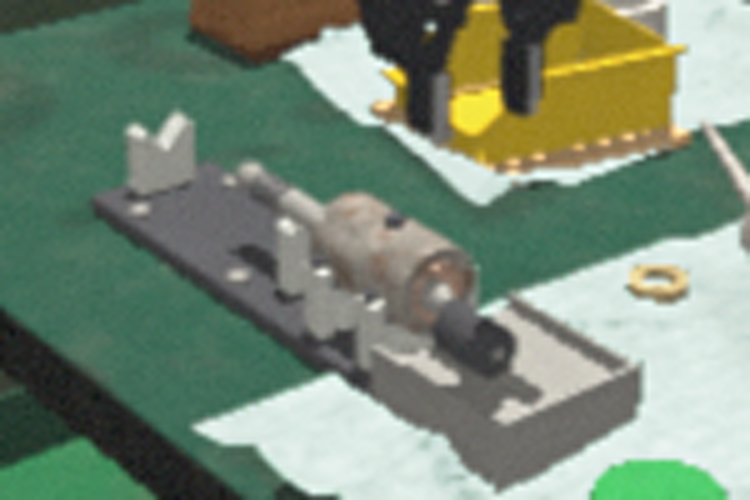

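View pics/w12.png

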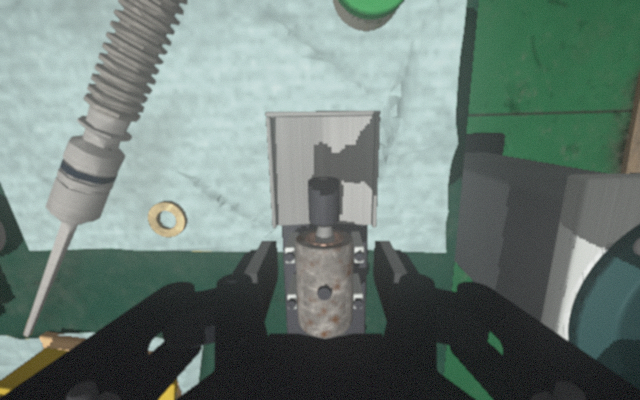

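The drift rests in the bush and near rest. In the wrist view the slug spans from about (325,180) to (324,227), and the chute walls are at columns 270 and 378. I'll enlarge to locate it.

Run:
```python
import cv2
i=cv2.imread('pics/w12.png');cv2.imwrite('pics/w12b.png',cv2.resize(i[105:245,260:390],None,fx=4.2,fy=4.2,interpolation=cv2.INTER_CUBIC))
i=cv2.imread('pics/t12.png');cv2.imwrite('pics/t12b.png',cv2.resize(i[205:265,330:400],None,fx=8,fy=8,interpolation=cv2.INTER_CUBIC))
```

```text
(no output)
```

View pics/w12b.png

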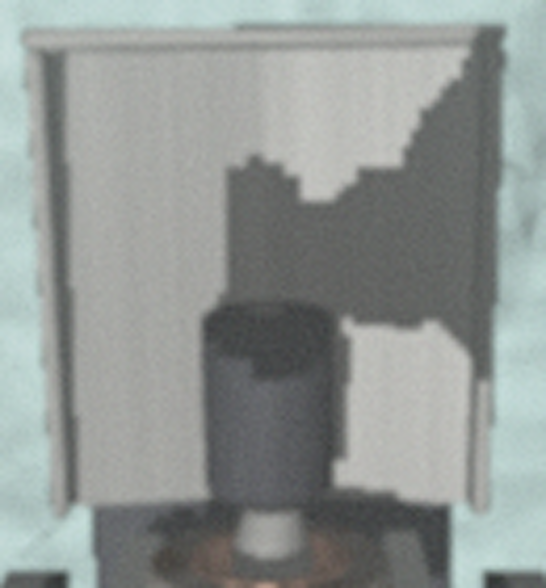

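View pics/t12b.png

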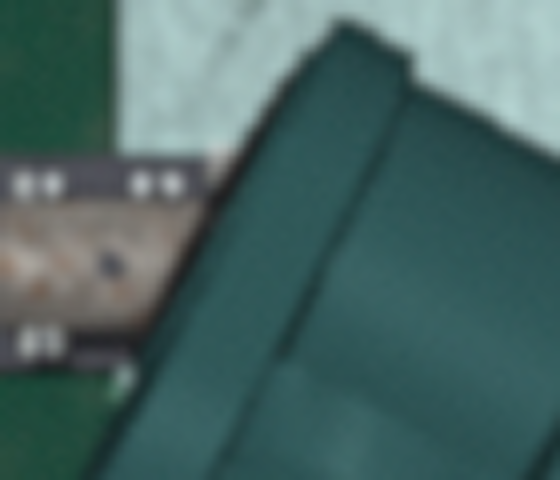

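Run:
```python
from h import *
np.set_printoptions(precision=4,suppress=True)
w=np.load('pics/w12.npz');T=w['T']
p=lambda u,v:(260+u/4.2,105+v/4.2)
print('top far',atz(w,p(270,375),.054,T),'top near',atz(w,p(269,502),.054,T),'bot far',atz(w,p(270,305),.026,T))
for z in (.04,): print('L/R far',atz(w,p(204,340),z,T),atz(w,p(337,340),z,T),'near',atz(w,p(208,480),z,T),atz(w,p(330,480),z,T))
print('walls z.042',atz(w,p(55,300),.042,T),atz(w,p(478,300),.042,T))
```

```text
top far [ 0.4201 -0.1628  0.054 ] top near [ 0.421  -0.1355  0.054 ] bot far [ 0.4201 -0.1724  0.026 ]
L/R far [ 0.4342 -0.1676  0.04  ] [ 0.4058 -0.1669  0.04  ] near [ 0.4346 -0.1361  0.04  ] [ 0.4077 -0.1355  0.04  ]
walls z.042 [ 0.4652 -0.1774  0.042 ] [ 0.3761 -0.1751  0.042 ]
```

Call:
apply_moves(motion=[{"gripper": 0.15, "dp": [0.1, -0.1, 3.5], "spin": 0}, {"gripper": 0.15, "dp": [0.1, -0.1, 7], "spin": 0}, {"gripper": 0.15, "dp": [0.1, -0.1, 9.5], "spin": 0}, {"gripper": 0.15, "dp": [0.1, -0.1, 11], "spin": 0}, {"gripper": 0.15, "dp": [0.1, -0.1, 12], "spin": 0}, {"gripper": 0.15, "dp": [0.1, -0.1, 12.5], "spin": 0}, {"gripper": 0.15, "dp": [0.1, -0.1, 12.7], "spin": 0}, {"gripper": 0.15, "dp": [0.1, -0.1, 12.7], "spin": 0}], force=60)

```text
time: 14.28
tool_pos: [0.4214, -0.1546, -0.0042]
tcp_rot: [-179.7, -0.1, -91.3]
force: [0.5, -0.0, 0.2]
gripper_width: 0.0493
```

Run:
```python
from h import *
s,c=save('wrist','w13.png'); np.savez('pics/w13.npz',T=wT(s,c),**c); print(s['time'],s['tool_pos'],s['tcp_rot'],s['force'],s['ft_torque'],s['gripper_width'])
s,c=save('scene','s13.png')
a=cv2.imread('pics/w13.png');b=cv2.imread('pics/s13.png')[175:265,250:370]
cv2.imwrite('pics/c13.png',np.vstack([cv2.resize(a[100:350,160:480],(400,300)),cv2.resize(b,(400,300),interpolation=cv2.INTER_CUBIC)]))
```

```text
14.2833 [ 0.42140721 -0.15458852 -0.00418722] [-1.79658038e+02 -6.34016397e-02 -9.13185895e+01] [ 0.5327266  -0.0140486   0.18535039] [-0.01490871  0.0278911   0.03612139] 0.04929888416837095
```

View pics/c13.png

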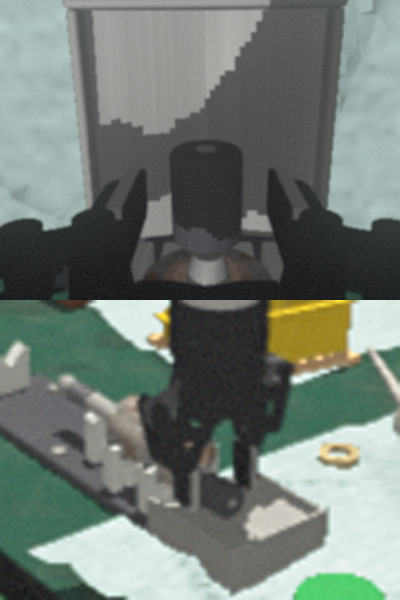

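Call:
apply_moves(motion=[{"gripper": -1, "dp": [0.15, 0, 0], "spin": 0}, {"gripper": -1, "dp": [0.15, 0, 0], "spin": 0}, {"gripper": -1, "dp": [0.15, 0, 0], "spin": 0}, {"gripper": -1, "dp": [0.15, 0, 0], "spin": 0}, {"gripper": -1, "dp": [0.15, 0, 0], "spin": 0}, {"gripper": -1, "dp": [0.15, 0, 0], "spin": 0}], force=60)

```text
time: 14.88
tool_pos: [0.4225, -0.157, -0.0027]
tcp_rot: [-179.5, -0.1, -91.4]
force: [-0.9, 1.7, 11.0]
gripper_width: 0.0262
```

Run:
```python
from h import *
s,c=save('wrist','w14.png'); np.savez('pics/w14.npz',T=wT(s,c),**c); print(s['time'],s['tool_pos'],s['tcp_rot'],s['force'],s['ft_torque'],s['gripper_width'])
s,c=save('scene','s14.png')
a=cv2.imread('pics/w14.png');b=cv2.imread('pics/s14.png')[175:265,250:370]
cv2.imwrite('pics/c14.png',np.vstack([cv2.resize(a[100:350,160:480],(400,300)),cv2.resize(b,(400,300),interpolation=cv2.INTER_CUBIC)]))
```

```text
14.8833 [ 0.42253052 -0.15704311 -0.00268693] [-1.79493926e+02 -1.44272158e-01 -9.13501326e+01] [-0.88313091  1.69318655 10.95535001] [ 0.25863476  0.08670136 -0.04459196] 0.026239158734331365
```

View pics/c14.png

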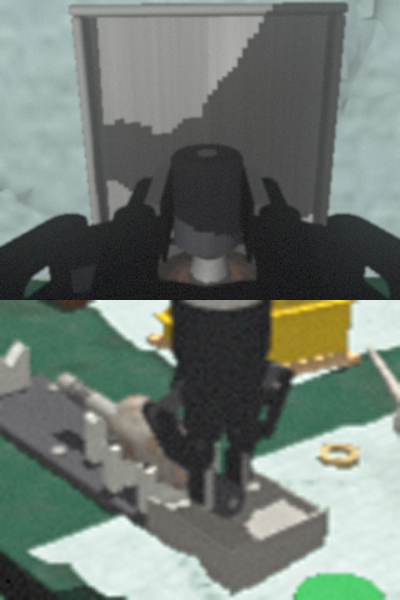

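Call:
apply_moves(motion=[{"gripper": -1, "dp": [0.1, 0, -0.5], "spin": 0}, {"gripper": -1, "dp": [0.2, 0, -2], "spin": 0}, {"gripper": -1, "dp": [0.2, 0, -4.5], "spin": 0}, {"gripper": -1, "dp": [0.2, 0, -8], "spin": 0}, {"gripper": -1, "dp": [0.2, 0, -11], "spin": 0}, {"gripper": -1, "dp": [0.2, 0, -12], "spin": 0}, {"gripper": -1, "dp": [0.2, 0, -12], "spin": 0}], force=80)

```text
time: 15.57
tool_pos: [0.4227, -0.1596, 0.1201]
tcp_rot: [-179.3, -0.3, -91.4]
force: [0.4, -0.0, -2.3]
gripper_width: 0.0261
```

Run:
```python
from h import *
s,c=save('wrist','w15.png'); np.savez('pics/w15.npz',T=wT(s,c),**c); print(s['time'],s['tool_pos'],s['tcp_rot'],s['force'],s['ft_torque'],s['gripper_width'],s['joints'])
s,c=save('scene','s15.png')
a=cv2.imread('pics/w15.png');b=cv2.imread('pics/s15.png')[145:265,220:380]
cv2.imwrite('pics/c15.png',np.vstack([cv2.resize(a[100:350,160:480],(400,300)),cv2.resize(b,(400,300),interpolation=cv2.INTER_CUBIC)]))
```

```text
15.5667 [ 0.42270409 -0.15959009  0.12010179] [-179.25919503   -0.28082031  -91.3573065 ] [ 0.43712179 -0.00895925 -2.27334716] [ 0.05380902 -0.01100223 -0.0776913 ] 0.026054449180237037 [ -31.12707871    9.57460894  -22.07685067   57.56607346    0.12407302
 -119.77074045]
```

View pics/c15.png

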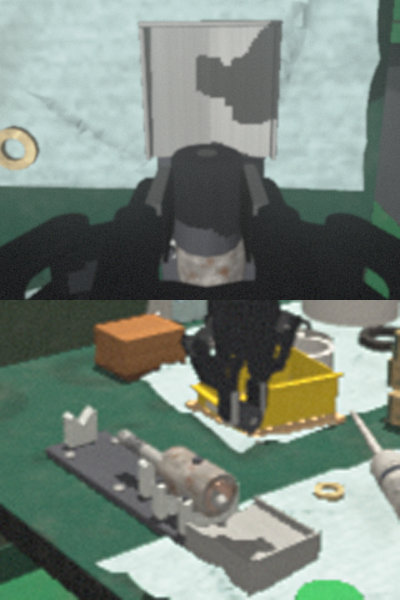

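The slug is held securely. Next I carry it over the bin, centred near (0.68, 0.098) at a yaw of about -10°.

Call:
apply_moves(motion=[{"gripper": -1, "dp": [-3, -2.8, 0], "spin": 0}, {"gripper": -1, "dp": [-6, -5.7, 0], "spin": 0.05}, {"gripper": -1, "dp": [-9, -8.5, 0], "spin": 0.1}, {"gripper": -1, "dp": [-12, -11.3, 0], "spin": 0.15}, {"gripper": -1, "dp": [-15, -14.1, 0], "spin": 0.15}, {"gripper": -1, "dp": [-18, -17, 0], "spin": 0.15}, {"gripper": -1, "dp": [-21, -19.8, 0], "spin": 0.15}, {"gripper": -1, "dp": [-24, -22.6, 0], "spin": 0.15}, {"gripper": -1, "dp": [-26, -24.5, 0], "spin": 0.15}, {"gripper": -1, "dp": [-26.4, -24.9, 0], "spin": 0.15}, {"gripper": -1, "dp": [-26.4, -24.9, 0], "spin": 0.15}, {"gripper": -1, "dp": [-26.4, -24.9, 0], "spin": 0.15}], force=80)

```text
time: 16.67
tool_pos: [0.6756, 0.099, 0.117]
tcp_rot: [-179.6, -0.1, -99.9]
force: [-0.1, 0.1, -1.3]
gripper_width: 0.0254
```

Run:
```python
from h import *
s,c=save('wrist','w16.png'); np.savez('pics/w16.npz',T=wT(s,c),**c); print(s['time'],s['tool_pos'],s['tcp_rot'],s['force'],s['gripper_width'],s['joints'])
t=s;s,c=save('scene','s16.png')
for z in (.04,.012):print([proj(c,(*t['tool_pos'][:2],z))])
b=cv2.imread('pics/s16.png')[100:240,230:410]
cv2.imwrite('pics/c16.png',cv2.resize(b,(720,560),interpolation=cv2.INTER_CUBIC))
```

```text
16.6667 [0.67559009 0.0989898  0.11700738] [-1.79607667e+02 -1.17516085e-01 -9.99379038e+01] [-0.06802165  0.13420321 -1.30096402] 0.025367342294084858 [  1.59817018  32.124984    13.039594    70.55370185  -0.1935998
 -78.46493817]
[(np.float64(323.6650897422962), np.float64(180.999465372169))]
[(np.float64(323.4471940452637), np.float64(188.42577536890693))]
```

View pics/w16.png

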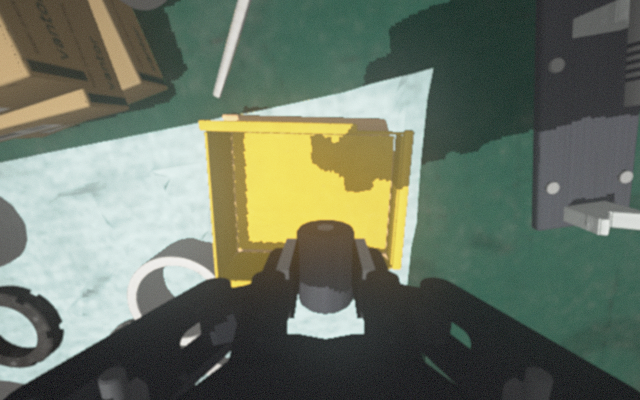

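View pics/c16.png

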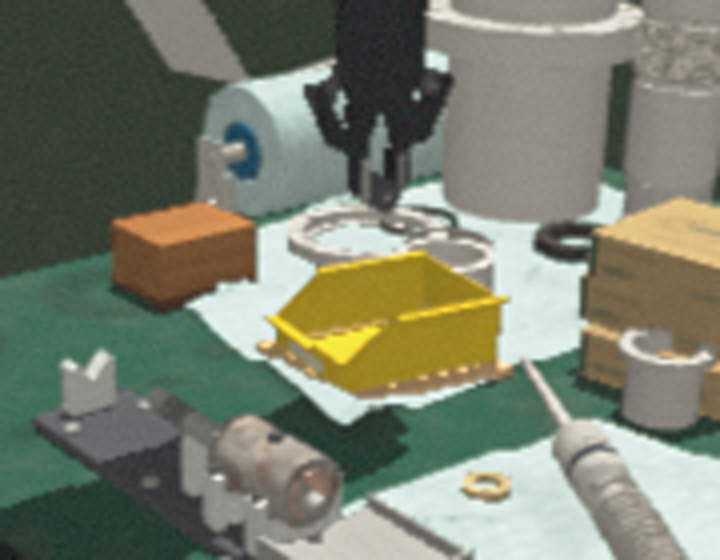

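Run:
```python
from h import *
np.set_printoptions(precision=4,suppress=True)
w=np.load('pics/w16.npz');T=w['T']
for p in [(233,137),(387,140),(240,250),(393,250)]: print(p,atz(w,p,.012,T))
for p in [(205,123),(218,282)]: print('rim',p,atz(w,p,.072,T))
```

```text
(233, 137) [0.752  0.0303 0.012 ]
(387, 140) [0.6102 0.0579 0.012 ]
(240, 250) [0.7736 0.1428 0.012 ]
(393, 250) [0.6174 0.1695 0.012 ]
rim (205, 123) [0.751 0.018 0.072]
rim (218, 282) [0.7758 0.1452 0.072 ]
```

Call:
apply_moves(motion=[{"gripper": -1, "dp": [0, -0.5, 3], "spin": 0}, {"gripper": -1, "dp": [0, -0.5, 6], "spin": 0}, {"gripper": -1, "dp": [0, -0.5, 8.5], "spin": 0}, {"gripper": -1, "dp": [0, -0.5, 10.5], "spin": 0}, {"gripper": -1, "dp": [0, -0.5, 11.6], "spin": 0}, {"gripper": -1, "dp": [0, -0.5, 12.2], "spin": 0}, {"gripper": -1, "dp": [0, -0.5, 12.4], "spin": 0}, {"gripper": -1, "dp": [0, -0.5, 12.4], "spin": 0}, {"gripper": -1, "dp": [0, -0.5, 12.4], "spin": 0}], force=80)

```text
time: 17.52
tool_pos: [0.6821, 0.0969, -0.0045]
tcp_rot: [-179.4, -0.1, -100.0]
force: [-0.4, 0.2, -1.9]
gripper_width: 0.0254
```

Run:
```python
from h import *
s,c=save('wrist','w17.png'); print(s['time'],s['tool_pos'],s['force'],s['gripper_width'])
s,c=save('scene','s17.png')
a=cv2.imread('pics/w17.png');b=cv2.imread('pics/s17.png')[130:220,280:400]
cv2.imwrite('pics/c17.png',np.vstack([cv2.resize(a,(480,300)),cv2.resize(b,(480,300),interpolation=cv2.INTER_CUBIC)]))
```

```text
17.5167 [ 0.68207735  0.09691094 -0.00450135] [-0.41006878  0.18234019 -1.91614741] 0.025398969771718627
```

View pics/c17.png

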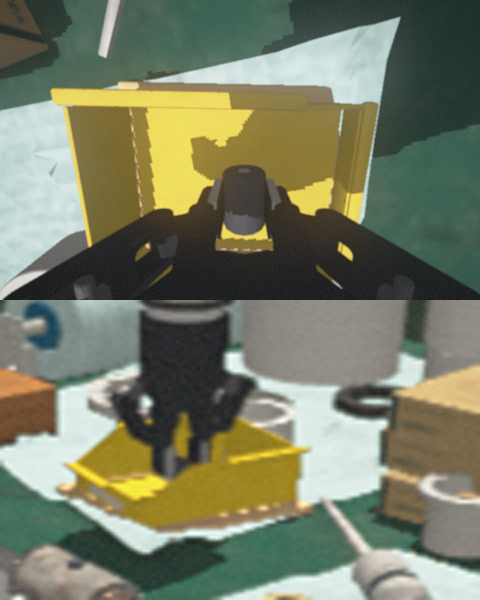

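Call:
apply_moves(motion=[{"gripper": -1, "dp": [0, 0, 0.5], "spin": 0}, {"gripper": -1, "dp": [0, 0, 0.9], "spin": 0}, {"gripper": -1, "dp": [0, 0, 0.9], "spin": 0}, {"gripper": -1, "dp": [0, 0, 0.9], "spin": 0}, {"gripper": 0.15, "dp": [0, 0, 0.9], "spin": 0}, {"gripper": 0.15, "dp": [0, 0, 0.9], "spin": 0}, {"gripper": 0.15, "dp": [0, 0, 0.9], "spin": 0}, {"gripper": 0.15, "dp": [0, 0, 0.9], "spin": 0}, {"gripper": 0.15, "dp": [0, 0, 0.9], "spin": 0}, {"gripper": 0.15, "dp": [0, 0, 0], "spin": 0}, {"gripper": 0.15, "dp": [0, 0, -2], "spin": 0}, {"gripper": 0.15, "dp": [0, 0, -5], "spin": 0}, {"gripper": 0.15, "dp": [0, 0, -9], "spin": 0}, {"gripper": 0.15, "dp": [0, 0, -13], "spin": 0}, {"gripper": 0.15, "dp": [0, 0, -17], "spin": 0}, {"gripper": 0.15, "dp": [0, 0, -18], "spin": 0}, {"gripper": 0.15, "dp": [0, 0, -18], "spin": 0}])

```text
time: 19.03
tool_pos: [0.6819, 0.0977, 0.1802]
tcp_rot: [-179.1, -0.0, -100.0]
force: [0.3, 0.1, -1.0]
gripper_width: 0.049
```

Run:
```python
from h import *
s,c=save('wrist','w18.png'); print(s['time'],s['tool_pos'],s['force'],s['gripper_width'],s['qvel'])
s,c=save('scene','s18.png');save('top','t18.png')
a=cv2.imread('pics/w18.png');b=cv2.imread('pics/s18.png')[140:260,230:390]
cv2.imwrite('pics/c18.png',np.vstack([cv2.resize(a,(400,250)),cv2.resize(b,(440,330),interpolation=cv2.INTER_CUBIC)[:,:400]]))
```

```text
19.0333 [0.68187654 0.09767052 0.18022512] [ 0.32574688  0.052751   -1.02949129] 0.04897513831637298 [-0.11785331  1.90408044 -5.46033052 -3.97443189 -0.02781954  0.04424879]
```

View pics/c18.png

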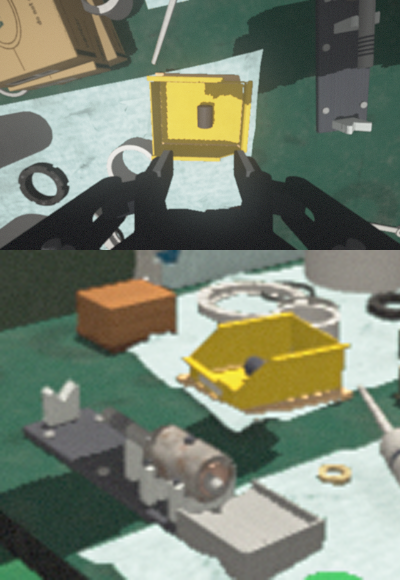

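View pics/t18.png

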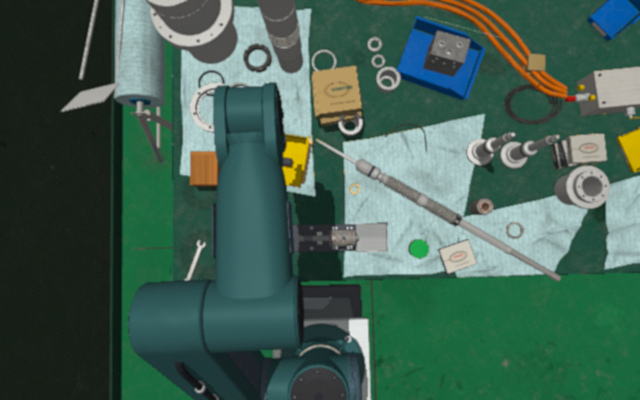

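Call:
apply_moves(motion=[{"gripper": 0.15, "dp": [0, 0, -1], "spin": 0}, {"gripper": 0.15, "dp": [0, 0, -1], "spin": 0}, {"gripper": 0.15, "dp": [0, 0, -1], "spin": 0}, {"gripper": 0.15, "dp": [0, 0, -1], "spin": 0}, {"gripper": 0.15, "dp": [0, 0, -1], "spin": 0}, {"gripper": 0.15, "dp": [0, 0, -1], "spin": 0}])

```text
time: 19.68
tool_pos: [0.6797, 0.0976, 0.1843]
tcp_rot: [-179.5, -0.1, -100.0]
force: [-0.2, 0.2, -0.7]
gripper_width: 0.0491
```

Run:
```python
from h import *
s,c=save('wrist','w19.png'); np.savez('pics/w19.npz',T=wT(s,c),**c)
print(s['time'],s['tool_pos'],s['force'])
s,c=save('scene','s19.png')
a=cv2.imread('pics/s18.png').astype(int)[180:250,240:350];b=cv2.imread('pics/s19.png').astype(int)[180:250,240:350]
print('cradle diff',np.abs(a-b).mean())
d=cv2.imread('pics/s18.png').astype(int)[165:195,295:360];e=cv2.imread('pics/s19.png').astype(int)[165:195,295:360];print('bin diff',np.abs(d-e).mean())
i=cv2.imread('pics/w19.png')
cv2.imwrite('pics/w19b.png',cv2.resize(i[0:270,230:640],None,fx=1.9,fy=1.9))
```

```text
19.6833 [0.67968422 0.09759155 0.18425369] [-0.17204155  0.20021989 -0.69117058]
cradle diff 2.4125974025974024
bin diff 2.336068376068376
```

View pics/w19b.png

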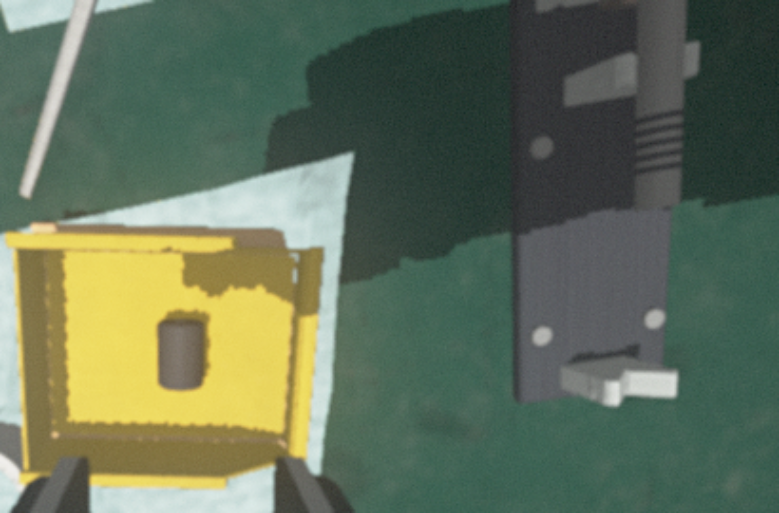

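Run:
```python
from h import *
w=np.load('pics/w19.npz')
for z in (.053,.057): print(atz(w,(230+660/1.9,207/1.9),z,w['T']))
close_job()
```

```text
[0.42033599 0.06131346 0.053     ]
[0.42350144 0.06095132 0.057     ]
the job is handed in; nothing more can be done
```

The job is handed in, and my last checks suggest it meets the requirements. I drew the drift from its block, laid it in the V rests and let go. I then gripped it again near the tail, pushed the slug out onto the chute, and put the slug in the bin. It took about 20 s of robot time.

**Last checks:**
- **Slug:** it lies near the middle of the bin. The bin and cradle areas in the last two scene pictures, about 0.7 s apart, differed only by image noise.
- **Drift:** it lies in the bush and the near rest. Its tail measured about 102 mm from the mouth, so the nose should be about 93 mm past the mouth, and it was in line to within a few mm.
- **Bystanders:** the spacer ring, grease pot and carton look unmoved in the top view. I didn't measure them.
- **Arm:** it is raised clear of everything, and the force reading is close to zero.

**What disagreed with the description:**
- **Fingertips:** the shut fingertips end about 40 mm behind the reported TCP, not at it, so my first grasp closed on nothing above the drift. I measured the difference from two camera views and regrasped lower.
- **Gripper width:** on a firm hold it read about 3 mm less than the part's true diameter.
- **Cradle angle:** the cradle was turned about 1.5°, rather than the 0.6° I first measured. This caused side forces of up to about 7 N on the rod, within the limits.

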